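Go / no-go check of a reamed head tube

TASK

Check the bore of the head tube clamped in the jig with the smaller of the two plug gauges. Slide its long go end in, without forcing it, until it is fully home, draw it out and set the gauge down to change your grip, then hold its short no-go end squarely against the mouth of the same bore with a light push to confirm that it will not enter. Finish with the gauge lying back in its own wooden rest, either way round, let go of, and do not disturb the larger gauge.

Things in the scene. Friction and masses are not known exactly. Their poses are not given: they have to be found in the camera images.
- gauge_mid (a point): The plug gauge to use, the smaller of two alike: steel ends, ribbed aluminium handle, 150 mm long, 0.2 to 0.4 kg, balanced within 10 mm of the handle's middle, where this point lies on its axis. Its +x axis runs along it to the go end. Handle 36 mm diameter, 90 mm long (x = -45 to +45 mm). It starts lying level in its wooden rest, go end towards the rest's +y, which points away from the robot.
- go_tip (a point): Centre of the face of the gauge's go end, at x = +85 mm from the handle's middle; axes as gauge_mid. The go end is the longer, slimmer one: 27.5 mm diameter, 40 mm long, its last 8 mm tapering to 19.5 mm.
- nogo_tip (a point): Centre of the flat face of the gauge's no-go end, at x = -65 mm from the handle's middle; axes as gauge_mid. The no-go end is the short, thicker one: 33 mm diameter, 20 mm long.
- gauge: The same smaller gauge as a whole; origin at the underside of the handle's middle, 18 mm below gauge_mid, axes alike.
- large_gauge_mid (a point): The larger plug gauge, lying in the other wooden rest, to be left alone: 166 mm long, handle 42 mm in diameter and 96 mm long, go end 36 mm and no-go end 40 mm in diameter. The point is on its axis at the middle of the handle.
- mouth (a point): Centre of the open mouth of the head tube's bore, 80 mm above the table. +y points level, straight out of the bore (the gauge goes in along -y), z is up. Bore 30 mm diameter, 125 mm deep. With the go end fully home the handle's shoulder meets the tube's rim, the go tip 40 mm inside.
- head_tube: The dark steel head tube, 44 mm outside diameter, rigidly held in the jig; origin and axes are those of the mouth.
- jig: Grey steel jig, fixed; origin on the table right under the mouth, axes as the mouth. Two upright cheeks flank the bore axis, inner faces 22.5 mm and outer 30.5 mm from it, tops 96 mm above the table, reaching 50 mm out past the mouth (y = +50 mm), open above and ahead. The handle passes between them, fingers do not: hold the gauge on the part of the handle that stays outside the cheeks.
- rest: Wooden rest of the smaller gauge, fixed, beside a like one that carries the larger gauge (which stands left and which right varies): base 75 x 110 x 10 mm, origin at the middle of its underside. One shallow V trough, 80 mm long along its y axis, carries the gauge by the handle. It is 29 mm wide overall, narrower than the handle, and ends 14 mm below the resting gauge's axis, so fingers reach down on both sides of the handle.
- trough (a point): Where the middle of the smaller gauge's handle (on its axis) belongs when it lies in its rest: 75 mm above the table; axes as the rest.
Mind the look-alikes: they are no part of the job. Leave any green or orange look-alike of the rest alone. Leave any orange or turquoise look-alike of the gauge alone.

How it is judged:
By the outcome, as a careful person would: the job done as asked, in the order asked, and still so for the second after the job is handed in, with the robot touching nothing.
It also fails if it takes over 72 s, if anything falls off the work surface, if the arm or the gripper's body presses on something with over 40 N, if the wrist force passes 120 N, or if a joint passes its speed limit or range.

ROBOT

A 7-joint arm with a two-finger parallel gripper is mounted at the origin on the work surface. World frame = base frame: x ahead of the robot, y to its left, z up, the work surface at z = 0. Lengths are in m, angles in degrees, forces in N, time in s.
With the tool pointing down it reaches from about 0.425 to 0.875 m from the base axis. Payload 4.7 kg.
Tool frame: the origin (TCP) lies on the centre line of the jaws, within the pads' length; the fingertips stand 8 mm ahead of it and the grasp point (between the pads) lies 11 mm behind it; z points along the fingers, x is the direction in which the jaws open and shut, and the axes are right-handed (so a half turn about z gives the same grasp; the last joint's range is limited). The gripper opens to 87 mm and grips with 3 to 60 N. Pads are 19 mm wide; open, the fingers measure 117 mm over their backs; the gripper's body (75 mm by 190 mm) begins 51 mm behind the grasp point.
Start: joints at [77.985, 18.392, -4.016, 83.108, 1.295, 78.541, -3.26], TCP at [0.144, -0.634, 0.207] pointing down, gripper open.
Joint ranges: [-163.93, 163.93], [-17.29, 119.83], [-79.2, 71.16], [3.27, 140.29], [-89.18, 269.18], [5.43, 117.66], [-154.24, 154.24]. Speed limits (degrees/s): [147.25, 147.25, 180, 180, 180, 180, 180].

INTERFACE

Orientations are given as [roll, pitch, yaw] about the fixed x, y, z axes, in that order (R = Rz(yaw) Ry(pitch) Rx(roll)).
In Python, from cell import telemetry, read_camera, get_calibration, sign_off gives the robot as it stands. The module is installed in compiled form; this text tells all that it offers.
- The arm moves only by the tool carry_out, never from a script. Its arguments are lists of equal length, an entry for each row: "translation": the shift along the tool's x, y, z in cm, a list of three; "turn": the turn about the tool's z in rad; "gripper": the opening, from 0 (shut) to 1 (fully open). In form: {"translation": [[dx, dy, dz], ...], "turn": [turn, ...], "gripper": [gripper, ...]}. A call has 1 to 5 rows; each row is the pose to reach, as a shift and turn from the pose commanded when the call began, along the tool's axes at that moment; what a row does not reach only later rows make up. A row lasts 1/8 s, in which the tool goes at most 62.5 mm and 10.7 degrees, less where a joint would pass 70% of its speed; a pose out of reach is approached as far as the arm can. A call with a gripper value outside its range is refused whole. The fingers move at their own pace and stop on an object; "squeeze" is the grip in N (left out, the last holds). Time passes only in rows, so rows that repeat a pose let the fingers close. It gives the time, the measured TCP pose, the force and the opening at its end, in the units of the state.
- telemetry.get_obs(): the state, without advancing time (a new reading comes with each control period).
- read_camera(name): name is "scene" or "top" or "wrist"; returns the picture (400x640x3 uint8, red, green, blue); there is no depth.
- get_calibration(name): a dict with "fx", "fy", "cx", "cy" (pixels), "R" (3x3) and "t" (3): a world point X has camera coordinates R X + t. Camera axes: x right, y down, z forward; pixel columns grow to the right and rows downward; lengths in m; the calibration is good to about 2 mm. A picture is of the moment at which its call begins: read the wrist's pose just before it. get_calibration takes no time and is no camera call; for the wrist camera it gives the pose at the moment of the call.
- sign_off(): hands the job in, once; it reports no verdict.
The state is a dict: "time_s": time; "qpos": joint angles; "joint_velocities": joint speeds; "effort": joint torques, N m; "tool_pos": TCP position; "tool_rot": TCP orientation; "force": force on the tool from outside, world axes, zero at the start; "wrist_torque": the same for the moment, N m; "grip_width": finger opening in m.
Only numpy, scipy, OpenCV 4.12 (cv2) and the standard library are available. Lean on these libraries where they do the work, as an engineer would, in place of code of your own. Each camera call takes 0.05 s, during which the arm holds its last target.

## Working session

There is one attempt and no reset: what is moved stays moved. The work goes in short steps, Python scripts to look and compute and a tool call to move; the robot and the scene stay as the last step left them, time stands still between calls to the robot, and variables do not carry over. Pictures are saved under pics/ and viewed, and the job is handed in when it is done.

Besides the shell and the picture viewer there is one more tool, called as name(argument=value, ...) on one line, values as JSON. carry_out: Moves the arm, as the interface text tells. Its arguments: {"type":"object","properties":{"translation":{"type":"array","items":{"type":"array","items":{"type":"number"}}},"turn":{"type":"array","items":{"type":"number"}},"gripper":{"type":"array","items":{"type":"number"}},"squeeze":{"type":"number"}},"required":["translation","turn","gripper"]}

```bash
mkdir -p pics
python3 - <<'E'
from cell import telemetry, read_camera, get_calibration
import cv2
o=telemetry.get_obs()
for k,v in o.items(): print(k,v)
for n in ["scene","top","wrist"]:
    c=get_calibration(n); print(n,c)
    cv2.imwrite(f"pics/{n}0.png",read_camera(n)[:,:,::-1])
E
```

```text
time_s 0.0
qpos [77.98565525 18.4379332  -4.0145477  83.17604152  1.29768971 78.54064867
 -3.26045084]
joint_velocities [ 0.02203992  0.03778911  0.00738261  0.00928837 -0.01857529  0.0498473
 -0.03133688]
effort [ 2.37352006e-04 -4.91281700e+01 -4.03750604e-01 -3.12528634e+01
 -6.39661867e-02  4.37075493e-02  1.71121778e-04]
tool_pos [ 0.14404198 -0.63323387  0.20636421]
tool_rot [ 1.79991226e+02  1.09232810e-01 -7.71767363e+01]
force [ 0.22787292  0.01295336 -0.0538448 ]
wrist_torque [0.04718072 0.01976217 0.02076227]
grip_width 0.0869738983309527
scene {'fx': 518.4273433919743, 'fy': 518.4273433919743, 'cx': 313.9617999850943, 'cy': 197.79609222654884, 'R': array([[-0.85381124,  0.5204004 , -0.01377605],
       [ 0.43225411,  0.69394758, -0.57584124],
       [-0.29010816, -0.49761448, -0.81744546]]), 't': array([ 0.3397708 , -0.20747664,  1.65970009])}
top {'fx': 367.8393190136749, 'fy': 367.8393190136749, 'cx': 323.2733863355029, 'cy': 204.68868506110138, 'R': array([[-0.01541027, -0.99962047, -0.02283516],
       [-0.99632211,  0.01727664, -0.08392723],
       [ 0.08428989,  0.02145783, -0.99621021]]), 't': array([0.11271815, 0.42482368, 0.94630459])}
wrist {'fx': 324.0903862050957, 'fy': 324.0903862050957, 'cx': 320.78503213590847, 'cy': 197.4404827159309, 'R': array([[ 2.21051621e-01, -9.75261960e-01, -5.38374057e-04],
       [-9.33161639e-01, -2.11669596e-01,  2.90525969e-01],
       [-2.83452883e-01, -6.37188464e-02, -9.56866956e-01]]), 't': array([-0.64987785, -0.03438761,  0.39079706])}
```

View pics/scene0.png

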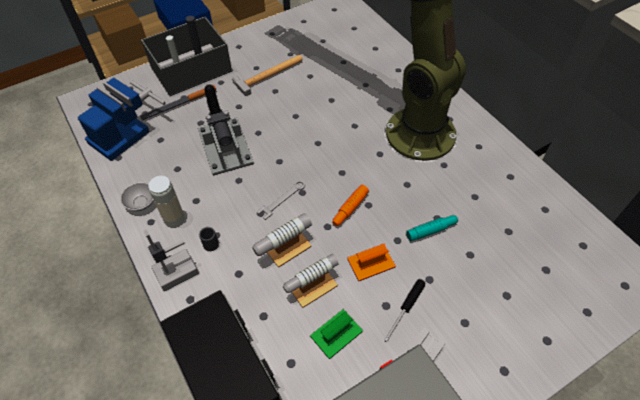

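View pics/top0.png

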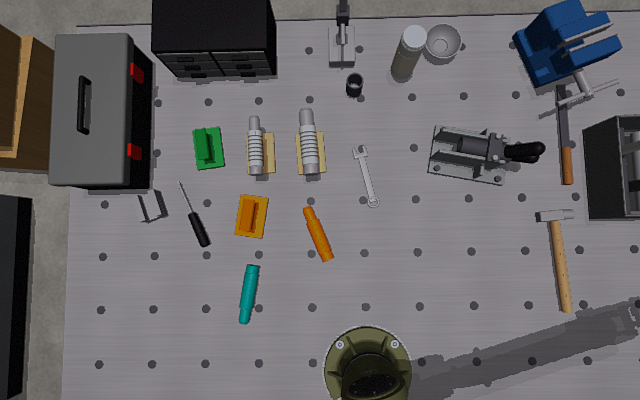

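View pics/wrist0.png

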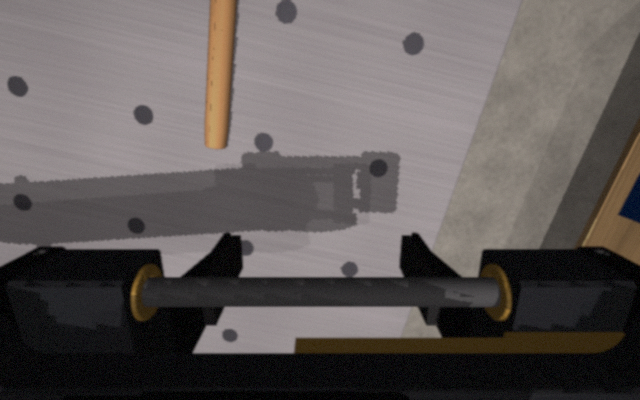

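Run:
```python
import cv2, numpy as np
t=cv2.imread("pics/top0.png"); s=cv2.imread("pics/scene0.png")
a=cv2.resize(t[90:210,225:345],(600,600),interpolation=cv2.INTER_CUBIC)
b=cv2.resize(t[110:200,415:555],(800,514),interpolation=cv2.INTER_CUBIC)
c=cv2.resize(s[205:310,240:350],(600,572),interpolation=cv2.INTER_CUBIC)
d=cv2.resize(s[80:180,180:270],(540,600),interpolation=cv2.INTER_CUBIC)
for n,i in zip("abcd",(a,b,c,d)): cv2.imwrite(f"pics/crop_{n}.png",i)
```

```text
(no output)
```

View pics/crop_a.png

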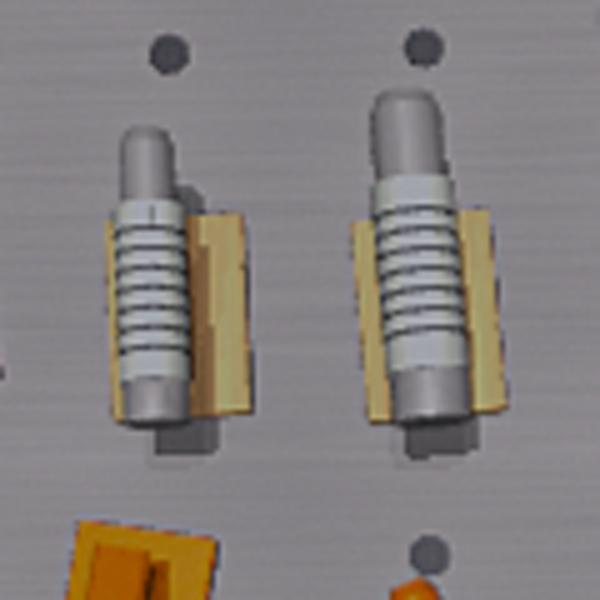

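View pics/crop_b.png

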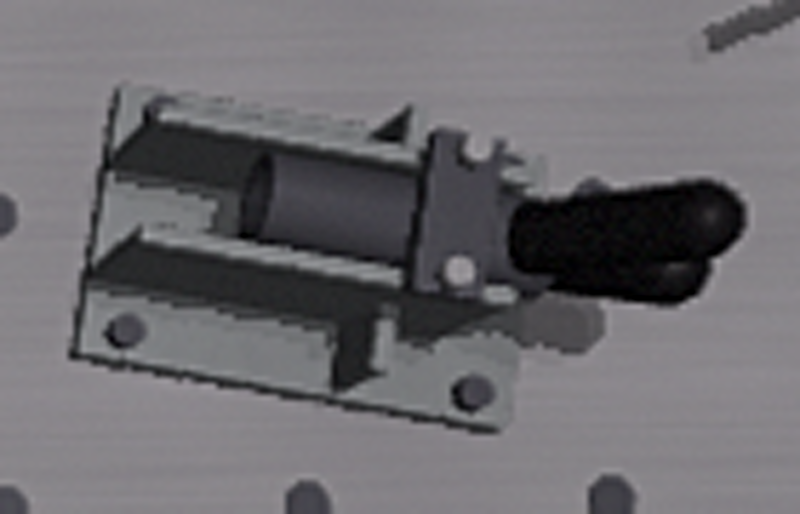

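View pics/crop_c.png

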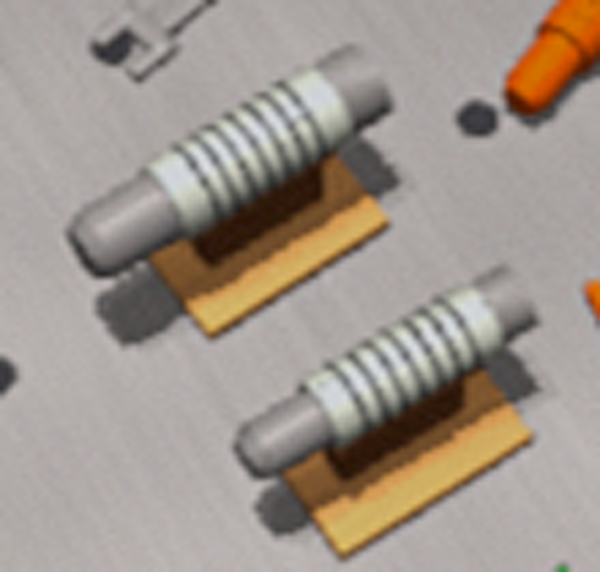

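View pics/crop_d.png

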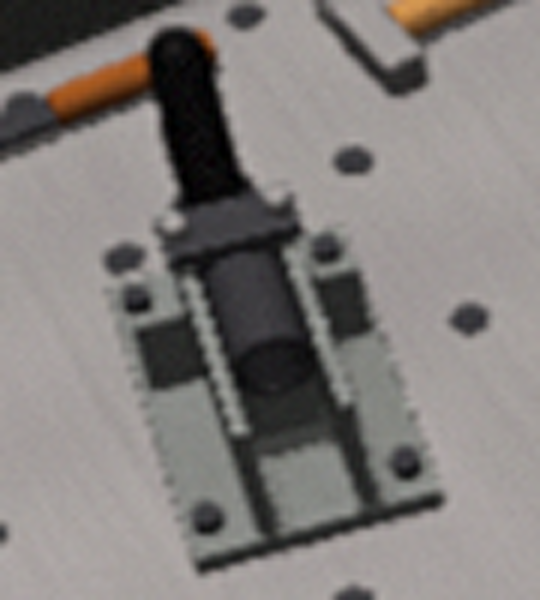

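```bash
cat > h.py <<'E'
import numpy as np, cv2
from cell import telemetry, read_camera, get_calibration
def ray(c,u,v):
    d=np.array([(u-c['cx'])/c['fx'],(v-c['cy'])/c['fy'],1.]); R=np.array(c['R'])
    return -R.T@np.array(c['t']), R.T@d
def onz(c,u,v,z):
    o,d=ray(c,u,v); return o+d*(z-o[2])/d[2]
def proj(c,X):
    p=np.array(c['R'])@np.array(X)+c['t']; return np.array([c['fx']*p[0]/p[2]+c['cx'],c['fy']*p[1]/p[2]+c['cy']])
def tri(c1,p1,c2,p2):
    o1,d1=ray(c1,*p1);o2,d2=ray(c2,*p2)
    A=np.stack([d1,-d2],1); s=np.linalg.lstsq(A,o2-o1,rcond=None)[0]
    a=o1+s[0]*d1;b=o2+s[1]*d2; return (a+b)/2,np.linalg.norm(a-b)
def obs(): 
    o=telemetry.get_obs(); return o
def plan(target,yaw):
    """shift (cm, tool axes) & turn (rad) from measured pose to target TCP, tool yaw deg"""
    from scipy.spatial.transform import Rotation as Ro
    o=obs(); R=Ro.from_euler('xyz',o['tool_rot'],degrees=True).as_matrix()
    s=R.T@(np.array(target)-o['tool_pos'])*100
    dy=(yaw-o['tool_rot'][2]+180)%360-180
    print('t',round(o['time_s'],3),'shift cm',s.round(2),'turn rad',round(-np.radians(dy),3),'F',o['force'].round(1),'w',round(o['grip_width'],4))
E
python3 - <<'E'
from h import *
c=get_calibration('top'); s=get_calibration('scene'); w=get_calibration('wrist')
print('topcam',ray(c,0,0)[0],'scenecam',ray(s,0,0)[0],'wristcam',ray(w,0,0)[0])
f=lambda x,y:(225+x/5,90+y/5)
for n,p in dict(tip=(147,130),h1=(150,200),h2=(154,378),nogo=(155,422),mid=(152,289),Lmid=(422,272)).items(): print(n,onz(c,*f(*p),0.075).round(4))
g=lambda x,y:(415+x/5.714,110+y/5.714)
for n,p in dict(r1out=(150,102),r1in=(415,160),r2out=(137,235),r2in=(400,282)).items(): print(n,onz(c,*g(*p),0.096).round(4))
print('mouth',onz(c,*g(257,195),0.08))
sc=lambda x,y:(180+x/6,80+y/6)
print('mouth scene',onz(s,*sc(277,367),.08), tri(c,g(257,195),s,sc(277,367)))
k=lambda x,y:(240+x/5.455,205+y/5.455)
print('sc tip..',tri(c,f(147,130),s,k(255,452)), 'mid', onz(s,*k(410,365),.075))
E
```

```text
topcam [0.34523433 0.0850302  0.9809465 ] scenecam [0.86127529 0.79305185 1.2419214 ] wristcam [ 0.22235043 -0.61621419  0.38372629]
tip [0.6505 0.2757 0.075 ]
h1 [0.6142 0.2741 0.075 ]
h2 [0.5231 0.2721 0.075 ]
nogo [0.5008 0.2716 0.075 ]
mid [0.5685 0.2731 0.075 ]
Lmid [0.5743 0.137  0.075 ]
r1out [ 0.6032 -0.1867  0.096 ]
r1in [ 0.5756 -0.2974  0.096 ]
r2out [ 0.5457 -0.1788  0.096 ]
r2in [ 0.5232 -0.2883  0.096 ]
mouth [ 0.56581573 -0.23582762  0.08      ]
mouth scene [ 0.56356638 -0.2288205   0.08      ] (array([ 0.56438083, -0.23472584,  0.07660415]), np.float64(0.005959096873122531))
sc tip.. (array([0.64730893, 0.27708148, 0.07691332]), np.float64(0.00617249406799547)) mid [0.56262417 0.27793139 0.075     ]
```

Run:
```python
from h import *
plan([0.575,-0.19,0.28],-13)
```

```text
t 0.15 shift cm [-33.68 -51.86  -7.3 ] turn rad -1.12 F [-0.1 -0.6 -0.2] w 0.0869
```

carry_out(translation=[[-3.3,-5.1,-1.5],[-6.6,-10.2,-3],[-9.9,-15.3,-4.5],[-13.2,-20.4,-6],[-16.5,-25.5,-7.3]], turn=[-0.12,-0.24,-0.36,-0.48,-0.6], gripper=[1,1,1,1,1])

```text
time_s: 0.78
tool_pos: [0.3573, -0.4148, 0.2809]
tool_rot: [180.0, -0.0, -42.6]
force: [0.7, -0.6, -0.6]
grip_width: 0.087
```

Run:
```python
from h import *
plan([0.575,-0.19,0.28],-13); print(obs()['tool_pos'],obs()['tool_rot'])
```

```text
t 0.775 shift cm [  0.82 -31.28   0.08] turn rad -0.516 F [ 0.7 -0.6 -0.6] w 0.087
[ 0.35733817 -0.41475095  0.28094098] [ 1.79978588e+02 -2.38638594e-02 -4.25826050e+01]
```

carry_out(translation=[[0.2,-6.2,0],[0.4,-12.4,0],[0.6,-18.6,0],[0.8,-24.8,0],[0.8,-31,0]], turn=[-0.12,-0.24,-0.36,-0.48,-0.51], gripper=[1,1,1,1,1])

```text
time_s: 1.4
tool_pos: [0.5737, -0.1931, 0.2803]
tool_rot: [180.0, 0.0, -13.5]
force: [1.1, -0.6, -0.6]
grip_width: 0.0869
```

Run:
```python
from h import *
import json
plan([0.575,-0.19,0.28],-13)
im0=read_camera('wrist') 
c=get_calibration('wrist'); im=read_camera('wrist'); o=obs(); print(o['tool_pos'],o['tool_rot'],o['joint_velocities'].round(2))
cv2.imwrite('pics/w1.png',im[:,:,::-1])
json.dump({k:np.array(v).tolist() for k,v in c.items()},open('pics/w1.json','w'))
```

```text
t 1.4 shift cm [ 0.05 -0.33  0.03] turn rad -0.009 F [ 1.1 -0.6 -0.6] w 0.0869
[ 0.57664267 -0.18497009  0.27990396] [-1.79652094e+02 -2.95023664e-02 -1.28180327e+01] [ 3.3  -1.67  4.68  1.32  2.39  1.76  2.91]
```

View pics/w1.png

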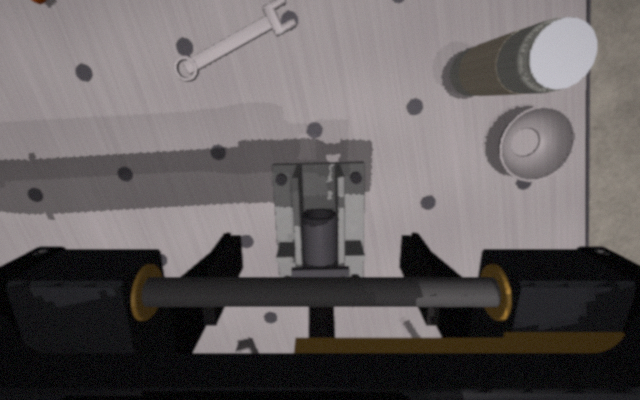

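Run:
```python
from h import *
print(tri(get_calibration('top'),(541,147.6),get_calibration('scene'),(209,87)))
# current wrist
print(onz(get_calibration('wrist'),319,214,.08+.015))
plan([0.568,-0.22,0.28],-13)
```

```text
(array([ 0.53362568, -0.38620283,  0.15828757]), np.float64(0.003579796955552146))
[ 0.56394783 -0.23329439  0.095     ]
t 1.5 shift cm [-0.07  3.61 -0.03] turn rad 0.003 F [ 0.8 -0.3  0.2] w 0.0874
```

carry_out(translation=[[0,2,2.5],[0,3,4],[0,3,4],[0,3,4],[0,3,4]], turn=[0,0,0,0,0], gripper=[1,1,1,1,1])

```text
time_s: 2.12
tool_pos: [0.5664, -0.2229, 0.2416]
tool_rot: [-180.0, -0.1, -13.5]
force: [-0.0, -0.0, -0.2]
grip_width: 0.0868
```

Run:
```python
from h import *
import json
c=get_calibration('wrist'); im=read_camera('wrist'); o=obs(); print(o['tool_pos'],o['tool_rot'],o['joint_velocities'].round(2))
cv2.imwrite('pics/w2.png',im[:,:,::-1])
cv2.imwrite('pics/w2c.png',cv2.resize(im[100:260,240:400,::-1],(600,600),interpolation=cv2.INTER_CUBIC))
json.dump({k:np.array(v).tolist() for k,v in c.items()},open('pics/w2.json','w'))
```

```text
[ 0.56628661 -0.22290847  0.24142744] [ 1.79993904e+02 -8.83407986e-02 -1.35324513e+01] [-0.09  0.11  0.17  0.22  0.09  0.05 -0.01]
```

View pics/w2c.png

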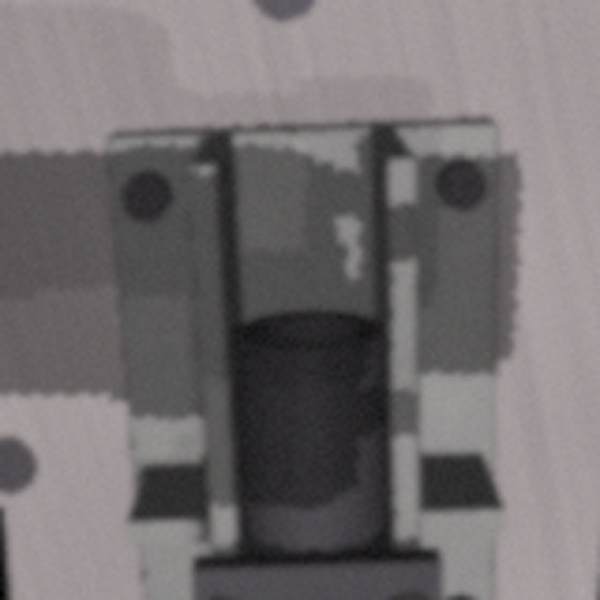

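Run:
```python
from h import *
import json
c=json.load(open('pics/w2.json')); c={k:np.array(v) for k,v in c.items()}
im=cv2.imread('pics/w2.png'); g=cv2.GaussianBlur(cv2.cvtColor(im,cv2.COLOR_BGR2GRAY),(3,3),0).astype(float)
f=lambda x,y:(240+x/3.75,100+y/3.75)
def dirn(a,b,z):
    A=onz(c,*f(*a),z);B=onz(c,*f(*b),z);d=A-B; return A.round(4),B.round(4),round(np.degrees(np.arctan2(d[1],d[0])),2)
print('front', dirn((108,133),(496,122),.01))
print('Lout',dirn((195,165),(207,545),.096)); print('Lin',dirn((217,165),(236,545),.096))
print('Rin',dirn((387,160),(393,545),.096)); print('Rout',dirn((415,158),(418,545),.096))
print('tubeL',dirn((232,345),(243,540),.085)); print('tubeR',dirn((386,345),(390,540),.085))
print('rim top',onz(c,*f(310,312),.102),onz(c,*f(310,312),.095))
for r in range(144,244,8):
    print(r,np.abs(np.diff(g[r,285:358])).round(0).astype(int).tolist())
```

```text
front (array([ 0.5127, -0.173 ,  0.01  ]), array([ 0.6386, -0.1998,  0.01  ]), np.float64(168.0))
Lout (array([ 0.5479, -0.1806,  0.096 ]), array([ 0.5227, -0.2876,  0.096 ]), np.float64(76.75))
Lin (array([ 0.5535, -0.182 ,  0.096 ]), array([ 0.5309, -0.2896,  0.096 ]), np.float64(78.11))
Rin (array([ 0.5975, -0.1913,  0.096 ]), array([ 0.5752, -0.3004,  0.096 ]), np.float64(78.47))
Rout (array([ 0.6048, -0.1925,  0.096 ]), array([ 0.5823, -0.3021,  0.096 ]), np.float64(78.4))
tubeL (array([ 0.5436, -0.2337,  0.085 ]), array([ 0.5315, -0.2934,  0.085 ]), np.float64(78.54))
tubeR (array([ 0.5863, -0.2441,  0.085 ]), array([ 0.5743, -0.3038,  0.085 ]), np.float64(78.69))
rim top [ 0.56836013 -0.22522303  0.102     ] [ 0.56799485 -0.22698934  0.095     ]
144 [0, 0, 1, 2, 4, 5, 5, 6, 4, 2, 10, 17, 20, 13, 2, 8, 14, 14, 11, 4, 0, 0, 1, 1, 1, 0, 1, 1, 1, 0, 2, 0, 1, 1, 3, 3, 2, 2, 3, 1, 1, 1, 9, 14, 8, 1, 0, 0, 3, 12, 14, 13, 11, 10, 8, 2, 16, 27, 24, 13, 5, 2, 2, 7, 13, 18, 14, 6, 2, 1, 3, 5]
152 [12, 9, 4, 1, 0, 1, 0, 1, 1, 1, 4, 8, 12, 8, 3, 2, 10, 15, 12, 6, 4, 0, 0, 1, 0, 0, 1, 0, 1,
[... 1989 characters left out ...]
2, 3, 2, 0, 0, 1, 3, 3, 2, 9, 10, 5, 2, 1, 4, 11, 15, 16, 8, 1, 1, 2, 1, 2, 2, 1, 0, 1, 1, 1, 1, 0, 2, 2, 0, 0, 1, 2, 0, 0, 0, 1, 1, 3, 1, 0, 1, 1, 5, 7, 3, 0, 2, 3, 3, 4, 0, 14, 29, 29, 19, 8, 1, 4, 11, 23, 28, 21, 10, 1, 1, 0]
232 [1, 1, 1, 0, 1, 0, 1, 0, 6, 12, 14, 10, 3, 1, 3, 8, 12, 15, 11, 4, 1, 1, 0, 3, 3, 2, 0, 1, 0, 2, 2, 0, 1, 1, 1, 0, 0, 0, 0, 0, 1, 1, 2, 5, 3, 2, 2, 1, 0, 1, 3, 3, 3, 3, 4, 2, 0, 11, 25, 29, 22, 10, 3, 3, 11, 22, 28, 21, 10, 4, 2, 2]
240 [0, 0, 2, 3, 4, 6, 12, 15, 10, 4, 17, 18, 11, 4, 1, 7, 18, 29, 30, 16, 0, 6, 4, 2, 3, 4, 2, 2, 1, 2, 1, 2, 1, 0, 2, 1, 1, 1, 0, 0, 1, 1, 1, 2, 1, 2, 2, 2, 1, 3, 1, 2, 3, 2, 4, 5, 5, 8, 24, 32, 23, 11, 3, 0, 4, 4, 3, 5, 3, 1, 0, 1]
```

Run:
```python
from h import *
import json
c=json.load(open('pics/w2.json')); c={k:np.array(v) for k,v in c.items()}
f=lambda x,y:(240+x/3.75,100+y/3.75)
print(onz(c,*f(310,347),.102),onz(c,*f(310,312),.058),onz(c,*f(310,320),.065), onz(c,*f(310,328),.08))
o=obs();print(proj(c,o['tool_pos']), proj(c,np.array([0.5662,-.2356,.08]))*3.75-np.array([900,375]))
im=cv2.imread('pics/w2.png')
cr=im[170:215,295:350]; cr=np.clip(cr.astype(float)*2.5,0,255).astype(np.uint8)
cv2.imwrite('pics/w2d.png',cv2.resize(cr,(715,585),interpolation=cv2.INTER_CUBIC))
```

```text
[ 0.56607641 -0.23474368  0.102     ] [ 0.56606407 -0.23632557  0.058     ] [ 0.56585027 -0.23697339  0.065     ] [ 0.56610086 -0.23540698  0.08      ]
[320.27138368 238.83423625] [310.48992605 328.54929717]
```

View pics/w2d.png

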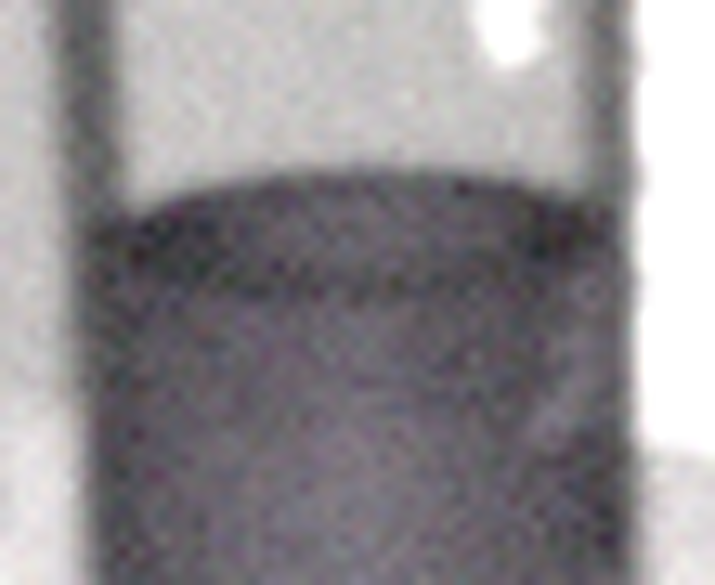

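Run:
```python
from h import *
t=get_calibration('top')
for p in [(160,55),(215,75),(275,75),(215,40),(410,35),(400,80)]: print(p,onz(t,*p,0).round(3),onz(t,*p,.15).round(3))
plan([0.62,0.273,0.25],91)
```

```text
(160, 55) [0.857 0.557 0.   ] [0.779 0.485 0.15 ]
(215, 75) [0.795 0.401 0.   ] [0.726 0.353 0.15 ]
(275, 75) [0.791 0.234 0.   ] [0.723 0.211 0.15 ]
(215, 40) [0.896 0.402 0.   ] [0.812 0.354 0.15 ]
(410, 35) [ 0.896 -0.141  0.   ] [ 0.811 -0.107  0.15 ]
(400, 80) [ 0.768 -0.11   0.   ] [ 0.703 -0.08   0.15 ]
t 2.175 shift cm [ -6.38 -49.47  -0.87] turn rad -1.824 F [-0.5  0.5  0.6] w 0.0869
```

carry_out(translation=[[-0.6,-5.4,-1],[-1.2,-10.8,-1.5],[-1.9,-16.2,-1.5],[-2.5,-21.6,-1.5],[-3.1,-27,-1.5]], turn=[-0.18,-0.36,-0.54,-0.72,-0.9], gripper=[1,1,1,1,1])

```text
time_s: 2.8
tool_pos: [0.5992, 0.0483, 0.2563]
tool_rot: [179.9, -0.1, 38.3]
force: [0.1, 0.4, 0.4]
grip_width: 0.0872
```

Run:
```python
from h import *
plan([0.62,0.273,0.25],91)
```

```text
t 2.8 shift cm [ 15.57 -16.34   0.62] turn rad -0.919 F [0.1 0.4 0.4] w 0.0872
```

carry_out(translation=[[3.2,-3.3,0],[6.4,-6.6,0],[9.6,-9.9,0],[12.8,-13.2,0],[15.5,-16.2,0.6]], turn=[-0.18,-0.36,-0.54,-0.72,-0.9], gripper=[1,1,1,1,1])

```text
time_s: 3.42
tool_pos: [0.6217, 0.2716, 0.2504]
tool_rot: [179.9, -0.1, 89.9]
force: [0.6, -0.0, -0.8]
grip_width: 0.0873
```

carry_out(translation=[[0,0,0],[0,0,0],[0,0,0]], turn=[0,0,0], gripper=[1,1,1])

```text
time_s: 3.8
tool_pos: [0.6222, 0.2676, 0.2498]
tool_rot: [179.9, 0.1, 89.4]
force: [-0.8, 0.4, 0.6]
grip_width: 0.0872
```

```bash
cat >> h.py <<'E'
import json
def wr(name,box=None,scale=1,gain=1):
    c=get_calibration('wrist'); im=read_camera('wrist'); o=obs(); print('t',o['time_s'],o['tool_pos'].round(4),o['tool_rot'].round(2),'v',np.abs(o['joint_velocities']).max().round(2),'F',o['force'].round(1),o['grip_width'])
    cv2.imwrite(f'pics/{name}.png',im[:,:,::-1])
    json.dump({k:np.array(v).tolist() for k,v in c.items()},open(f'pics/{name}.json','w'))
    if box:
        x,y,w,h=box; cr=np.clip(im[y:y+h,x:x+w,::-1].astype(float)*gain,0,255).astype(np.uint8)
        cv2.imwrite(f'pics/{name}c.png',cv2.resize(cr,None,fx=scale,fy=scale,interpolation=cv2.INTER_CUBIC))
def ld(name): return {k:np.array(v) for k,v in json.load(open(f'pics/{name}.json')).items()}
E
python3 - <<'E'
from h import *
wr('w3')
E
```

```text
t 3.85 [0.6222 0.2676 0.2498] [1.7995e+02 5.0000e-02 8.9380e+01] v 0.16 F [ 0.   0.1 -0.1] 0.08687792938723914
```

View pics/w3.png

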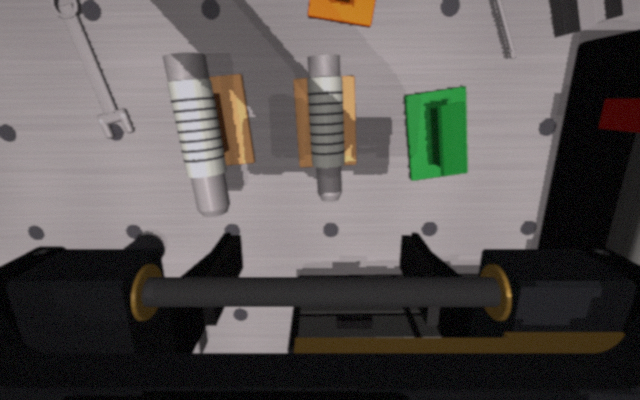

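Run:
```python
from h import *
im=cv2.imread('pics/w3.png'); cv2.imwrite('pics/w3c.png',cv2.resize(im[45:210,270:380],(400,600),interpolation=cv2.INTER_CUBIC))
```

```text
(no output)
```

View pics/w3c.png

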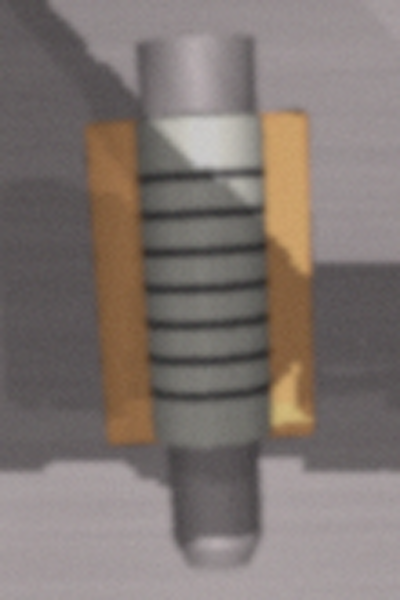

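Run:
```python
from h import *
c=ld('w3'); f=lambda p:(270+p[0]/3.636,45+p[1]/3.636)
P=lambda p,z:onz(c,*f(p),z)
def ang(a,b): d=a-b; return np.degrees(np.arctan2(d[1],d[0])).round(2)
a=P((199.5,120),.075);b=P((212.5,430),.075);print('handle',a,b,ang(b,a))
a=P((195,45),.075);b=P((218,510),.075);print('ends',a,b,ang(b,a))
# handle end shoulders top-surface z=.093 ; 
a=P((200,114),.090);b=P((213,440),.09);print('handle ends top',a,b,np.linalg.norm(a-b),(a+b)/2)
cs=[P(p,.01) for p in [(88,122),(309,110),(107,443),(314,435)]]
print(np.array(cs).round(4),np.mean(cs,0)); print([ang(cs[2],cs[0]),ang(cs[3],cs[1]),ang(cs[0],cs[1]),ang(cs[2],cs[3])])
```

```text
handle [0.52221525 0.27197866 0.075     ] [0.6103774  0.27519001 0.075     ] 2.09
ends [0.50276178 0.27089661 0.075     ] [0.63541063 0.27676362 0.075     ] 2.53
handle ends top [0.52155072 0.2719684  0.09      ] [0.6104078  0.27502693 0.09      ] 0.0889097031399563 [0.56597926 0.27349767 0.09      ]
[[0.5187 0.2356 0.01  ]
 [0.5159 0.309  0.01  ]
 [0.6273 0.2385 0.01  ]
 [0.6252 0.3129 0.01  ]] [0.57177988 0.2739809  0.01      ]
[np.float64(1.55), np.float64(2.03), np.float64(-87.77), np.float64(-88.41)]
```

Run:
```python
from h import *
plan([0.543,0.2727,0.13],92)
```

```text
t 3.85 shift cm [ 0.43 -7.93 11.97] turn rad -0.046 F [ 0.   0.1 -0.1] w 0.0869
```

carry_out(translation=[[0.2,-3,5],[0.4,-7.9,8],[0.4,-7.9,12],[0.4,-7.9,12],[0.4,-7.9,12]], turn=[-0.02,-0.046,-0.046,-0.046,-0.046], gripper=[1,1,1,1,1])

```text
time_s: 4.47
tool_pos: [0.5441, 0.2737, 0.1311]
tool_rot: [179.9, -0.0, 92.1]
force: [-0.0, 0.3, 0.1]
grip_width: 0.0869
```

Run:
```python
from h import *
plan([0.543,0.2727,0.065],92)
wr('w4')
cv2.imwrite('pics/top1.png',read_camera('top')[60:240,180:380,::-1])
```

```text
t 4.475 shift cm [-0.1  -0.12  6.61] turn rad 0.001 F [-0.   0.3  0.1] w 0.0869
t 4.525 [0.5442 0.2742 0.1315] [ 1.7985e+02 -8.0000e-02  9.2090e+01] v 0.32 F [ 0.7 -0.1 -0. ] 0.08746076522657582
```

View pics/w4.png

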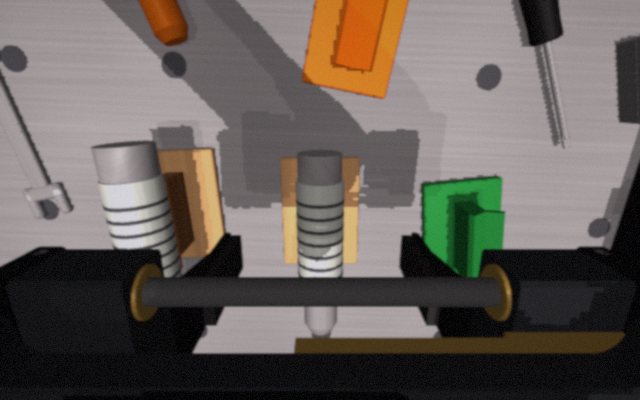

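carry_out(translation=[[-0.05,-0.1,2.5],[-0.1,-0.1,5],[-0.1,-0.1,6.6],[-0.1,-0.1,6.6],[-0.1,-0.1,6.6]], turn=[0,0,0,0,0], gripper=[1,1,1,1,1])

```text
time_s: 5.2
tool_pos: [0.5422, 0.2736, 0.0646]
tool_rot: [179.9, -0.0, 92.2]
force: [-0.2, 0.2, 0.4]
grip_width: 0.0874
```

carry_out(translation=[[0,0,0],[0,0,0],[0,0,0],[0,0,0],[0,0,0]], turn=[0,0,0,0,0], gripper=[0.6,0.45,0.3,0.3,0.3], squeeze=50)

```text
time_s: 5.82
tool_pos: [0.5415, 0.2729, 0.0634]
tool_rot: [-180.0, 0.0, 92.2]
force: [-0.1, 0.4, 0.9]
grip_width: 0.0447
```

carry_out(translation=[[0,0,0],[0,0,0],[0,0,0]], turn=[0,0,0], gripper=[0.2,0.2,0.2])

```text
time_s: 6.2
tool_pos: [0.5415, 0.2728, 0.0634]
tool_rot: [-180.0, 0.0, 92.2]
force: [0.3, -0.0, -0.5]
grip_width: 0.033
```

Run:
```python
from h import *
wr('w5'); print(obs()['grip_width'])
im=read_camera('scene'); cv2.imwrite('pics/s5.png',cv2.resize(im[150:330,200:420,::-1],None,fx=3,fy=3,interpolation=cv2.INTER_CUBIC))
```

```text
t 6.25 [0.5414 0.2729 0.0634] [-1.7999e+02  1.0000e-02  9.2190e+01] v 0.06 F [ 0.2  0.3 -0.7] 0.0333343533890306
0.0333343533890306
```

View pics/s5.png

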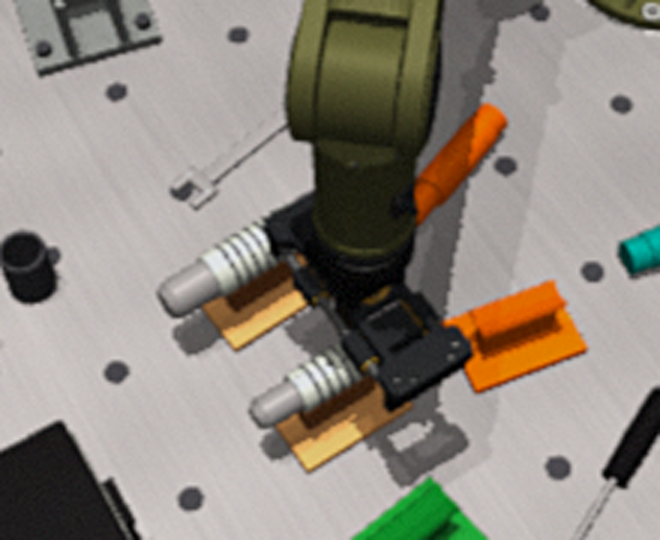

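View pics/w5.png

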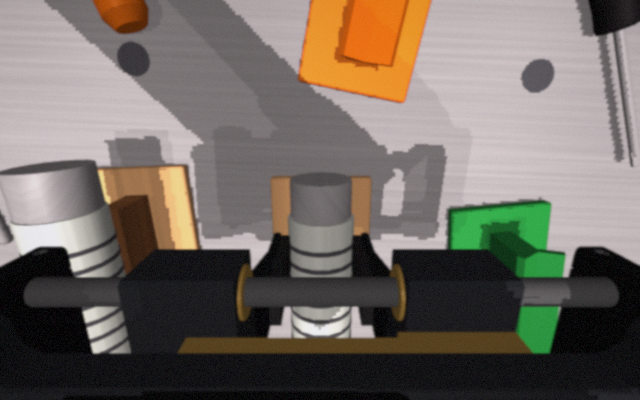

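carry_out(translation=[[0,0,-1],[0,0,-2.5],[0,0,-4],[0,0,-4],[0,0,-4]], turn=[0,0,0,0,0], gripper=[0.2,0.2,0.2,0.2,0.2])

```text
time_s: 6.92
tool_pos: [0.5414, 0.2727, 0.1033]
tool_rot: [-180.0, 0.0, 92.2]
force: [0.4, -0.3, -3.0]
grip_width: 0.0332
```

Run:
```python
from h import *
wr('w6')
im=read_camera('scene'); cv2.imwrite('pics/s6.png',cv2.resize(im[150:330,200:420,::-1],None,fx=3,fy=3,interpolation=cv2.INTER_CUBIC))
```

```text
t 6.975 [0.5412 0.2725 0.103 ] [-1.7996e+02  4.0000e-02  9.2180e+01] v 0.28 F [-0.4 -0.2 -3.4] 0.033088179478290035
```

View pics/s6.png

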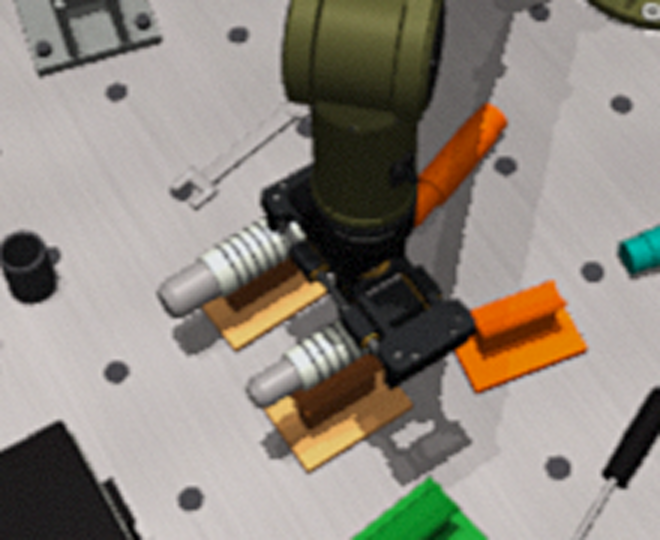

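View pics/w6.png

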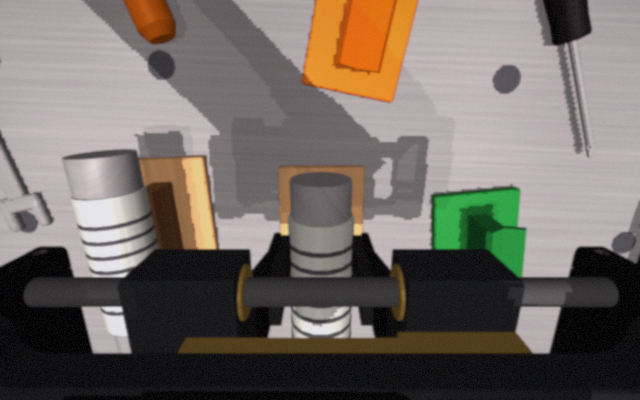

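Run:
```python
from h import *
im=cv2.imread('pics/w6.png'); cv2.imwrite('pics/w6c.png',cv2.resize(im[160:260,270:370],(700,700),interpolation=cv2.INTER_CUBIC))
c=ld('w6'); 
for r in (172,174,176,178,181): print(r,onz(c,321,r,.131).round(4))
print('shoulder', [onz(c,321,r,.1326).round(4) for r in (217,220,223)])
```

```text
172 [0.4945 0.2704 0.131 ]
174 [0.4954 0.2705 0.131 ]
176 [0.4964 0.2705 0.131 ]
178 [0.4974 0.2705 0.131 ]
181 [0.4988 0.2706 0.131 ]
shoulder [array([0.5164, 0.2712, 0.1326]), array([0.518 , 0.2713, 0.1326]), array([0.5195, 0.2714, 0.1326])]
```

View pics/w6c.png

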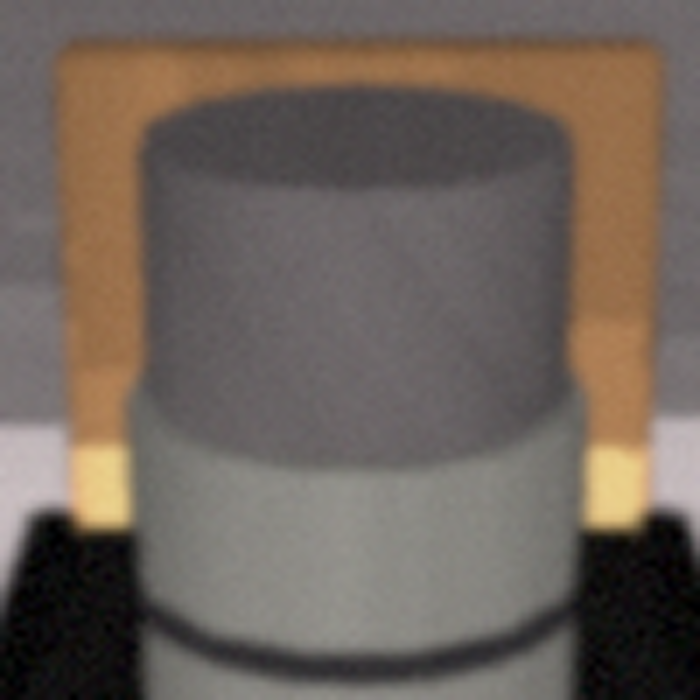

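Run:
```python
from h import *
t=get_calibration('top');s=get_calibration('scene')
print('vase top',tri(t,(413,40),s,(160,184)))
print('vase base top',onz(t,400,80,0),'scene base',onz(s,176,222,0))
print('bowl',onz(t,443,42,.03),onz(s,138,198,.03)); print('press top',onz(t,342,10,.1))
c=ld('w1'); print('w1 vase top', onz(c,563,53,.13), onz(c,563,53,.1),onz(c,455,75,0))
c=ld('w6');print(onz(c,321,172.4,.0981),onz(c,321,186.7,.131),onz(c,321,227.1,.131))
plan([0.595,-0.09,0.19],-11.7)
```

```text
vase top (array([ 0.7948189 , -0.11227636,  0.16165362]), np.float64(0.004825555678339801))
vase base top [ 0.76766611 -0.10954713  0.        ] scene base [ 0.79817254 -0.09880469  0.        ]
bowl [ 0.85678434 -0.2214948   0.03      ] [ 0.86106338 -0.21162981  0.03      ]
press top [0.90991449 0.04936835 0.1       ]
w1 vase top [ 0.82719503 -0.1141285   0.13      ] [ 0.84836088 -0.11488346  0.1       ] [ 0.77853011 -0.11301628  0.        ]
[0.50195882 0.27067808 0.0981    ] [0.50162555 0.27069561 0.131     ] [0.52234386 0.27146933 0.131     ]
t 7.025 shift cm [-36.44   3.99  -8.7 ] turn rad 1.813 F [-0.6  0.1 -3. ] w 0.0331
```

carry_out(translation=[[-1,0.4,-5],[-5,0.8,-8],[-9,1.2,-8.7],[-13,1.6,-8.7],[-17,2,-8.7]], turn=[0.1,0.28,0.46,0.64,0.82], gripper=[0.2,0.2,0.2,0.2,0.2])

```text
time_s: 7.65
tool_pos: [0.5678, 0.1025, 0.1901]
tool_rot: [-180.0, 0.0, 44.9]
force: [0.9, -0.2, -3.1]
grip_width: 0.0328
```

Run:
```python
from h import *
plan([0.595,-0.09,0.19],-11.7)
```

```text
t 7.65 shift cm [-11.65  15.56   0.02] turn rad 0.987 F [ 0.9 -0.2 -3.1] w 0.0328
```

carry_out(translation=[[-2.9,3.9,0],[-5.8,7.8,0],[-8.7,11.7,0],[-11.6,15.5,0],[-11.6,15.5,0]], turn=[0.18,0.36,0.54,0.72,0.9], gripper=[0.2,0.2,0.2,0.2,0.2])

```text
time_s: 8.28
tool_pos: [0.5957, -0.0946, 0.189]
tool_rot: [179.9, 0.1, -7.2]
force: [0.5, 0.3, -3.4]
grip_width: 0.0332
```

Run:
```python
from h import *
plan([0.5931,-0.1029,0.1],-11.7)
```

```text
t 8.275 shift cm [-0.14  0.84  8.91] turn rad 0.079 F [ 0.5  0.3 -3.4] w 0.0332
```

carry_out(translation=[[-0.1,0.4,3],[-0.1,0.4,6],[-0.1,0.4,9],[-0.1,0.4,9],[-0.1,0.4,9]], turn=[0.07,0.07,0.07,0.07,0.07], gripper=[0.2,0.2,0.2,0.2,0.2])

```text
time_s: 8.9
tool_pos: [0.5955, -0.0914, 0.1013]
tool_rot: [-180.0, -0.1, -10.4]
force: [0.2, 1.0, -2.1]
grip_width: 0.0332
```

Run:
```python
from h import *
plan([0.5931,-0.1029,0.0684],-11.7)
wr('w7')
for n,b in (('scene',(60,180,150,300)),('top',(80,220,380,560))):
    im=read_camera(n)[b[0]:b[1],b[2]:b[3],::-1]; cv2.imwrite(f'pics/{n}7.png',cv2.resize(im,None,fx=4,fy=4,interpolation=cv2.INTER_CUBIC))
```

```text
t 8.9 shift cm [-0.03  1.17  3.29] turn rad 0.023 F [ 0.2  1.  -2.1] w 0.0332
t 8.95 [ 0.5959 -0.0915  0.1019] [-1.800e+02 -1.300e-01 -1.036e+01] v 0.6 F [ 0.5 -0.8 -2.9] 0.03335346290748862
```

View pics/scene7.png

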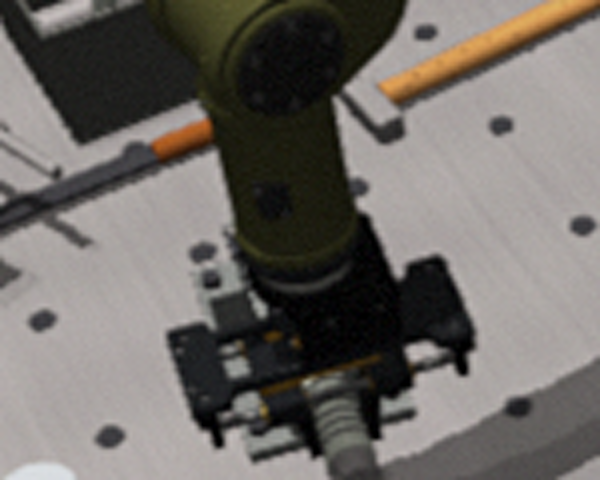

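View pics/top7.png

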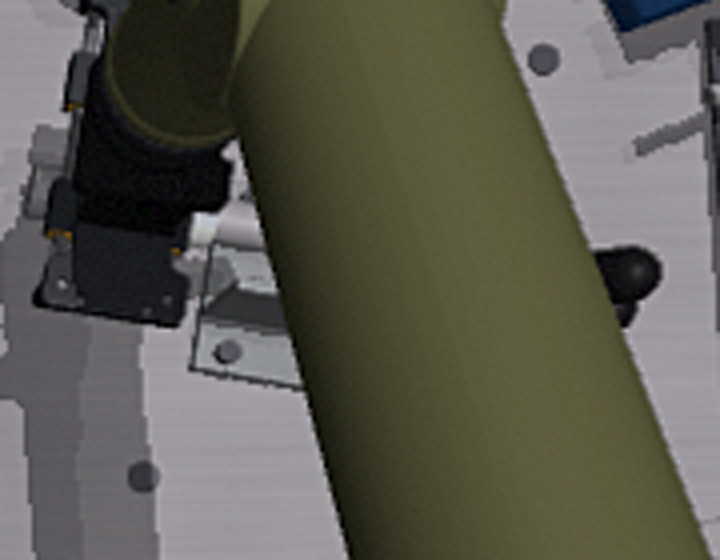

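View pics/w7.png

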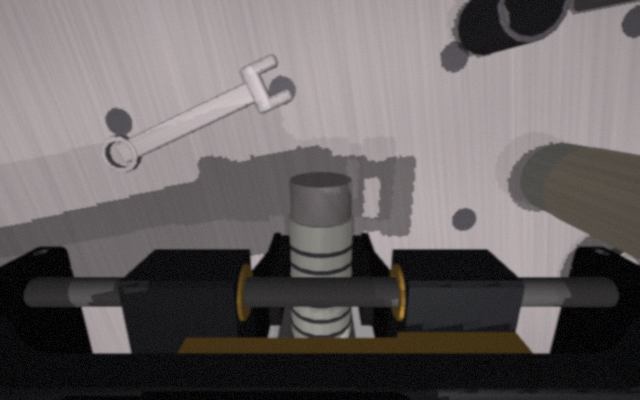

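carry_out(translation=[[0,0,1.2],[0,0.6,2.3],[0,1.2,3.3],[0,1.2,3.3],[0,1.2,3.3]], turn=[0.023,0.023,0.023,0.023,0.023], gripper=[0.2,0.2,0.2,0.2,0.2])

```text
time_s: 9.68
tool_pos: [0.5928, -0.1034, 0.0675]
tool_rot: [-180.0, -0.0, -11.7]
force: [-1.2, 0.8, -3.3]
grip_width: 0.0331
```

```bash
cat >> h.py <<'E'
M=np.array([0.5656,-0.2355,0.08]); U=np.array([-.2028,-.9792,0]); V=np.array([-U[1],U[0],0])  # V: right-ish lateral (world +x)
def jig(k=.0254):
    o=obs(); p=o['tool_pos']-M
    print('t',round(o['time_s'],3),'tip ahead of mouth mm',round(1000*(p@U+k+.085),2),'lat(+x) mm',round(1000*p@V,2),'z axis mm',round(1000*(o['tool_pos'][2]+.0116),2),'yaw',o['tool_rot'].round(2))
    F=o['force']; print('F along U',round(F@U,2),'lat',round(F@V,2),'z',round(F[2],2),'T',o['wrist_torque'].round(2),'w',o['grip_width'])
E
python3 - <<'E'
from h import *
jig(); print(obs()['tool_pos'])
im=read_camera('scene')[60:200,150:300,::-1]; cv2.imwrite(f'pics/s8.png',cv2.resize(im,None,fx=4,fy=4,interpolation=cv2.INTER_CUBIC))
plan([0.5931,-0.1029,0.0684],-11.7)
E
```

```text
t 9.675 tip ahead of mouth mm -24.52 lat(+x) mm -0.16 z axis mm 79.09 yaw [-1.7998e+02 -1.0000e-02 -1.1700e+01]
F along U -0.54 lat -1.36 z -3.27 T [ 0.04 -0.14  0.01] w 0.03305200591534482
[ 0.59280467 -0.10335213  0.06748808]
t 9.725 shift cm [ 0.   -0.03 -0.06] turn rad 0.0 F [ 0.2  0.7 -3.1] w 0.0332
```

carry_out(translation=[[0,0.8,-0.07],[0,1.6,-0.07],[0,2.4,-0.07],[0,2.7,-0.07]], turn=[0,0,0,0], gripper=[0.2,0.2,0.2,0.2])

```text
time_s: 10.22
tool_pos: [0.5869, -0.1312, 0.0681]
tool_rot: [180.0, 0.0, -11.8]
force: [-0.2, -0.3, -2.8]
grip_width: 0.033
```

```bash
python3 -c "
from h import *
jig()"
```

```text
t 10.225 tip ahead of mouth mm 3.9 lat(+x) mm -0.31 z axis mm 79.69 yaw [179.97   0.   -11.77]
F along U 0.29 lat -0.15 z -2.81 T [ 0.08 -0.05  0.  ] w 0.03300474197450509
```

carry_out(translation=[[0,0.2,0],[0,0.4,0],[0,0.4,0]], turn=[0,0,0], gripper=[0.2,0.2,0.2])

```text
time_s: 10.6
tool_pos: [0.5863, -0.1336, 0.0681]
tool_rot: [-180.0, 0.0, -11.7]
force: [0.2, 0.1, -3.5]
grip_width: 0.0331
```

```bash
python3 -c "
from h import *
jig()"
```

```text
t 10.6 tip ahead of mouth mm 6.42 lat(+x) mm -0.35 z axis mm 79.75 yaw [-180.      0.    -11.68]
F along U -0.11 lat 0.13 z -3.54 T [ 0.06 -0.07  0.01] w 0.03306701875151158
```

carry_out(translation=[[0.03,0.2,-0.03],[0.03,0.4,-0.03],[0.03,0.6,-0.03],[0.03,0.6,-0.03]], turn=[0,0,0,0], gripper=[0.2,0.2,0.2,0.2])

```text
time_s: 11.1
tool_pos: [0.5853, -0.1403, 0.0684]
tool_rot: [180.0, 0.0, -11.7]
force: [-0.1, 0.7, -2.1]
grip_width: 0.0331
```

```bash
python3 -c "
from h import *
jig()"
```

```text
t 11.1 tip ahead of mouth mm 13.19 lat(+x) mm -0.02 z axis mm 79.99 yaw [179.97   0.   -11.72]
F along U -0.7 lat -0.25 z -2.06 T [-0.06 -0.02 -0.06] w 0.033100020643779184
```

carry_out(translation=[[0,0.2,-0.04],[0,0.5,-0.04],[0,0.7,-0.04],[0,0.7,-0.04]], turn=[0,0,0,0], gripper=[0.2,0.2,0.2,0.2])

```text
time_s: 11.6
tool_pos: [0.5839, -0.1471, 0.0688]
tool_rot: [180.0, -0.0, -11.7]
force: [-0.3, 0.3, -1.9]
grip_width: 0.0327
```

```bash
python3 -c "
from h import *
jig()"
```

```text
t 11.6 tip ahead of mouth mm 20.1 lat(+x) mm 0.02 z axis mm 80.41 yaw [179.97  -0.   -11.72]
F along U -0.26 lat -0.35 z -1.92 T [-0.03 -0.1   0.03] w 0.03266588826240028
```

carry_out(translation=[[0,0.2,-0.05],[0,0.5,-0.05],[0,0.8,-0.05],[0,0.8,-0.05]], turn=[0,0,0,0], gripper=[0.2,0.2,0.2,0.2])

```text
time_s: 12.1
tool_pos: [0.5823, -0.1549, 0.0693]
tool_rot: [180.0, 0.0, -11.7]
force: [0.4, 0.1, -2.7]
grip_width: 0.0327
```

```bash
python3 -c "
from h import *
jig()"
```

```text
t 12.1 tip ahead of mouth mm 28.13 lat(+x) mm 0.0 z axis mm 80.88 yaw [179.98   0.   -11.73]
F along U -0.14 lat 0.4 z -2.69 T [ 0.04 -0.11 -0.03] w 0.03265091724605668
```

carry_out(translation=[[0,0.2,-0.01],[0,0.5,-0.01],[0,0.8,-0.01],[0,0.9,-0.01]], turn=[0,0,0,0], gripper=[0.2,0.2,0.2,0.2])

```text
time_s: 12.6
tool_pos: [0.5804, -0.1637, 0.0694]
tool_rot: [180.0, 0.0, -11.7]
force: [0.7, 0.6, -2.5]
grip_width: 0.0332
```

```bash
python3 -c "
from h import *
jig()"
```

```text
t 12.6 tip ahead of mouth mm 37.04 lat(+x) mm -0.03 z axis mm 81.0 yaw [179.99   0.   -11.72]
F along U -0.76 lat 0.57 z -2.49 T [ 0.03 -0.11  0.02] w 0.033161013789255026
```

carry_out(translation=[[0,0.1,0],[0,0.2,0],[0,0.2,0]], turn=[0,0,0], gripper=[0.2,0.2,0.2])

```text
time_s: 12.98
tool_pos: [0.5801, -0.1652, 0.0694]
tool_rot: [180.0, 0.0, -11.7]
force: [0.1, -0.2, -2.9]
grip_width: 0.0328
```

```bash
python3 -c "
from h import *
jig()"
```

```text
t 12.975 tip ahead of mouth mm 38.64 lat(+x) mm -0.01 z axis mm 81.03 yaw [179.99   0.   -11.69]
F along U 0.22 lat 0.1 z -2.93 T [ 0.04 -0.09  0.06] w 0.03283125940247093
```

carry_out(translation=[[0,0.05,0],[0,0.1,0],[0,0.1,0]], turn=[0,0,0], gripper=[0.2,0.2,0.2])

```text
time_s: 13.35
tool_pos: [0.5801, -0.1656, 0.0694]
tool_rot: [-180.0, -0.0, -11.7]
force: [-0.4, 1.4, -2.0]
grip_width: 0.0327
```

```bash
python3 -c "
from h import *
jig()"
```

```text
t 13.35 tip ahead of mouth mm 39.0 lat(+x) mm -0.01 z axis mm 81.05 yaw [-179.97   -0.    -11.67]
F along U -1.24 lat -0.68 z -1.99 T [ 0.4  -0.13 -0.  ] w 0.03271203437939001
```

carry_out(translation=[[0,0.06,0],[0,0.12,0],[0,0.12,0],[0,0.12,0]], turn=[0,0,0,0], gripper=[0.2,0.2,0.2,0.2])

```text
time_s: 13.85
tool_pos: [0.58, -0.1657, 0.0694]
tool_rot: [-179.9, 0.0, -11.6]
force: [1.0, 5.1, -3.2]
grip_width: 0.033
```

Run:
```python
from h import *
jig()
c=get_calibration('scene')
im=read_camera('scene')[60:200,150:300,::-1]; cv2.imwrite(f'pics/s9.png',cv2.resize(im,None,fx=4,fy=4,interpolation=cv2.INTER_CUBIC))
im=read_camera('top')[110:200,400:560,::-1]; cv2.imwrite(f'pics/t9.png',cv2.resize(im,None,fx=4,fy=4,interpolation=cv2.INTER_CUBIC))
```

```text
t 13.85 tip ahead of mouth mm 39.1 lat(+x) mm -0.07 z axis mm 80.96 yaw [-1.799e+02  1.000e-02 -1.163e+01]
F along U -5.2 lat -0.02 z -3.21 T [ 1.2  -0.34  0.03] w 0.033006941794652696
```

View pics/s9.png

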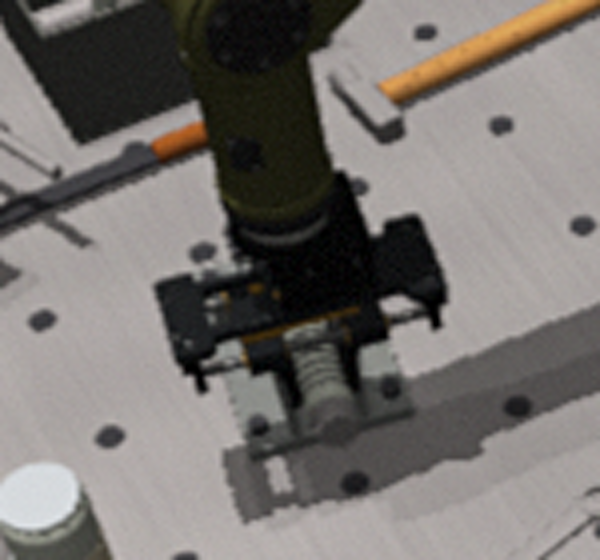

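View pics/t9.png

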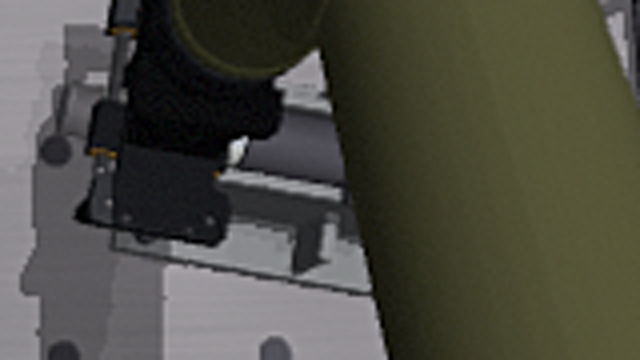

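carry_out(translation=[[0,-0.4,0],[0,-1.2,0],[0,-2.2,0.02],[0,-3.2,0.03],[0,-4.2,0.03]], turn=[0,0,0,0,0], gripper=[0.2,0.2,0.2,0.2,0.2])

```text
time_s: 14.58
tool_pos: [0.5884, -0.1253, 0.0692]
tool_rot: [180.0, -0.0, -11.7]
force: [0.8, 0.3, -1.4]
grip_width: 0.0333
```

carry_out(translation=[[0,-1.2,0],[0,-2.7,0],[0,-4,-1],[0,-5,-4],[0,-5.5,-8]], turn=[0,0,0,0,0], gripper=[0.2,0.2,0.2,0.2,0.2])

```text
time_s: 15.2
tool_pos: [0.599, -0.0705, 0.1498]
tool_rot: [-180.0, 0.1, -11.6]
force: [1.1, -0.7, -2.3]
grip_width: 0.0332
```

carry_out(translation=[[0,0,-2],[0,0,-4],[0,0,-4]], turn=[0,0,0], gripper=[0.2,0.2,0.2])

```text
time_s: 15.58
tool_pos: [0.6002, -0.0727, 0.1904]
tool_rot: [180.0, -0.1, -11.7]
force: [0.6, 0.4, -2.7]
grip_width: 0.0331
```

Run:
```python
from h import *
jig()
wr('w10',(270,160,100,100),7)
plan([0.5414,0.2729,0.19],92.2)
```

```text
t 15.575 tip ahead of mouth mm -55.98 lat(+x) mm 0.83 z axis mm 201.97 yaw [ 1.7999e+02 -1.3000e-01 -1.1730e+01]
F along U -0.55 lat 0.48 z -2.74 T [ 0.06 -0.11  0.01] w 0.03314628631790326
t 15.625 [ 0.5993 -0.0727  0.189 ] [179.98   0.   -11.73] v 1.58 F [-0.4 -0.6 -3.2] 0.03322970722521463
t 15.625 shift cm [-12.7  -32.67  -0.11] turn rad -1.814 F [-0.4 -0.6 -3.2] w 0.0332
```

View pics/w10c.png

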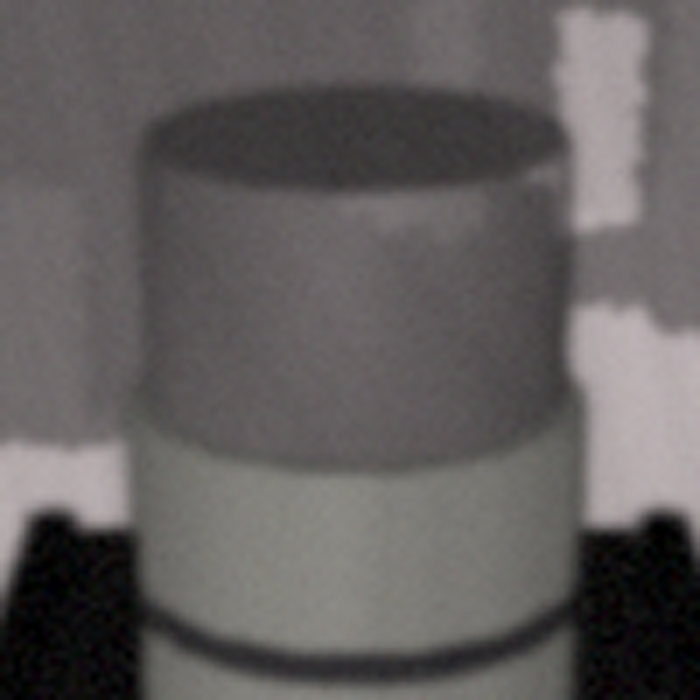

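carry_out(translation=[[-1.3,-3.3,0],[-2.6,-6.6,0],[-3.9,-9.9,0],[-5.2,-13.2,0],[-6.4,-16.4,0]], turn=[-0.18,-0.36,-0.54,-0.72,-0.9], gripper=[0.2,0.2,0.2,0.2,0.2])

```text
time_s: 16.25
tool_pos: [0.5687, 0.1018, 0.1874]
tool_rot: [-179.9, 0.1, 40.2]
force: [1.3, 0.2, -2.3]
grip_width: 0.0334
```

Run:
```python
from h import *
plan([0.5414,0.2729,0.18],92.2)
```

```text
t 16.25 shift cm [  8.96 -14.83   0.74] turn rad -0.908 F [ 1.3  0.2 -2.3] w 0.0334
```

carry_out(translation=[[1.8,-3,0],[3.6,-6,0],[5.4,-9,0],[7.2,-12,0],[8.8,-14.6,0.6]], turn=[-0.18,-0.36,-0.54,-0.72,-0.9], gripper=[0.2,0.2,0.2,0.2,0.2])

```text
time_s: 16.88
tool_pos: [0.5431, 0.2704, 0.1818]
tool_rot: [-179.9, 0.0, 91.8]
force: [-0.6, -0.5, -2.9]
grip_width: 0.0326
```

carry_out(translation=[[0,0,2],[0,0,4],[0,0,6],[0,0,6]], turn=[0,0,0,0], gripper=[0.2,0.2,0.2,0.2])

```text
time_s: 17.38
tool_pos: [0.5429, 0.2675, 0.1204]
tool_rot: [-179.8, 0.1, 91.3]
force: [0.2, -0.2, -3.2]
grip_width: 0.0333
```

Run:
```python
from h import *
plan([0.5414,0.2729,0.0634],92.2)
```

```text
t 17.375 shift cm [ 0.56 -0.12  5.7 ] turn rad -0.015 F [ 0.2 -0.2 -3.2] w 0.0333
```

carry_out(translation=[[0.55,-0.1,1],[0.55,-0.1,2.5],[0.55,-0.1,4],[0.55,-0.1,4],[0.55,-0.1,4]], turn=[-0.015,-0.015,-0.015,-0.015,-0.015], gripper=[0.2,0.2,0.2,0.2,0.2])

```text
time_s: 18.0
tool_pos: [0.5429, 0.2753, 0.0832]
tool_rot: [180.0, -0.0, 92.3]
force: [0.3, -0.4, -1.8]
grip_width: 0.033
```

Run:
```python
from h import *
plan([0.5414,0.2729,0.0634],92.2)
```

```text
t 18.0 shift cm [-0.23 -0.16  1.98] turn rad 0.002 F [ 0.3 -0.4 -1.8] w 0.033
```

carry_out(translation=[[-0.15,-0.1,0.4],[-0.2,-0.1,0.8],[-0.2,-0.1,0.8],[-0.2,-0.1,0.8]], turn=[0,0,0,0], gripper=[0.2,0.2,0.2,0.2])

```text
time_s: 18.5
tool_pos: [0.5418, 0.2732, 0.0752]
tool_rot: [180.0, 0.0, 92.3]
force: [1.2, -0.5, -3.0]
grip_width: 0.033
```

Run:
```python
from h import *
plan([0.5414,0.2729,0.0634],92.2)
```

```text
t 18.5 shift cm [-0.02 -0.04  1.18] turn rad 0.002 F [ 1.2 -0.5 -3. ] w 0.033
```

carry_out(translation=[[-0.02,0,0.4],[-0.02,0,0.8],[-0.02,0,1.1],[-0.02,0,1.15],[-0.02,0,1.15]], turn=[0,0,0,0,0], gripper=[0.2,0.2,0.2,0.2,0.2])

```text
time_s: 19.12
tool_pos: [0.5417, 0.2728, 0.0636]
tool_rot: [-180.0, 0.0, 92.3]
force: [-1.6, -0.0, -1.3]
grip_width: 0.033
```

carry_out(translation=[[0,0,0],[0,0,0],[0,0,0],[0,0,0],[0,0,0]], turn=[0,0,0,0,0], gripper=[0.5,0.7,1,1,1])

```text
time_s: 19.75
tool_pos: [0.5419, 0.273, 0.0637]
tool_rot: [180.0, -0.0, 92.3]
force: [-0.4, -0.1, -1.4]
grip_width: 0.0751
```

carry_out(translation=[[0,0,-2],[0,0,-5],[0,0,-9],[0,2,-12],[0,3.7,-14]], turn=[0,0,0,0.18,0.36], gripper=[1,1,1,1,1])

```text
time_s: 20.38
tool_pos: [0.5799, 0.2751, 0.2072]
tool_rot: [179.8, -0.1, 71.3]
force: [-0.6, -0.6, -0.6]
grip_width: 0.087
```

Run:
```python
from h import *
plan([0.579,0.2741,0.2],-87.8)
```

```text
t 20.375 shift cm [-0.12 -0.06  0.72] turn rad 2.778 F [-0.6 -0.6 -0.6] w 0.087
```

carry_out(translation=[[0,0,0],[0,0,0],[0,0,0],[0,0,0],[0,0,0]], turn=[0.18,0.36,0.54,0.72,0.9], gripper=[1,1,1,1,1])

```text
time_s: 21.0
tool_pos: [0.5788, 0.275, 0.2053]
tool_rot: [-180.0, -0.1, 19.8]
force: [0.1, -0.2, -0.6]
grip_width: 0.0869
```

carry_out(translation=[[0,0,0],[0,0,0],[0,0,0],[0,0,0],[0,0,0]], turn=[0.18,0.36,0.54,0.72,0.9], gripper=[1,1,1,1,1])

```text
time_s: 21.62
tool_pos: [0.5787, 0.2751, 0.2053]
tool_rot: [-179.9, -0.0, -31.8]
force: [0.5, 0.1, 0.1]
grip_width: 0.0867
```

carry_out(translation=[[0,0,0],[0,0,0],[0,0,0],[0,0,0],[0,0,0]], turn=[0.18,0.36,0.54,0.72,0.9], gripper=[1,1,1,1,1])

```text
time_s: 22.25
tool_pos: [0.5787, 0.2752, 0.2053]
tool_rot: [-179.9, 0.1, -83.3]
force: [0.1, -0.2, 0.6]
grip_width: 0.0874
```

Run:
```python
from h import *
plan([0.579,0.2741,0.13],-87.8)
```

```text
t 22.25 shift cm [ 0.12 -0.    7.53] turn rad 0.078 F [ 0.1 -0.2  0.6] w 0.0874
```

carry_out(translation=[[0.1,0,2],[0.1,0,5],[0.1,0,7.5],[0.1,0,7.5],[0.1,0,7.5]], turn=[0.03,0.03,0.03,0.03,0.03], gripper=[1,1,1,1,1])

```text
time_s: 22.88
tool_pos: [0.5792, 0.2738, 0.1293]
tool_rot: [-180.0, 0.0, -84.7]
force: [0.5, 1.0, 0.9]
grip_width: 0.0869
```

Run:
```python
from h import *
plan([0.579,0.2741,0.0638],-87.8)
wr('w11')
```

```text
t 22.875 shift cm [-0.03  0.02  6.55] turn rad 0.055 F [0.5 1.  0.9] w 0.0869
t 22.925 [0.5795 0.2739 0.1298] [-1.799e+02  5.000e-02 -8.469e+01] v 0.42 F [ 0.4 -0.   0.3] 0.08710632206577087
```

View pics/w11.png

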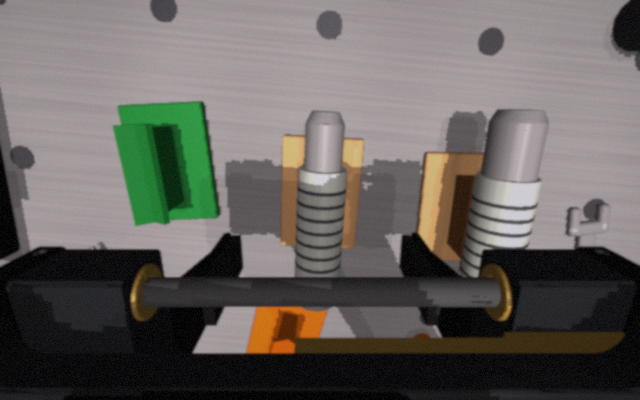

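carry_out(translation=[[0,0,2],[0,0,4.5],[0,0,6.5],[0,0,6.5],[0,0,6.5]], turn=[0.055,0.055,0.055,0.055,0.055], gripper=[1,1,1,1,1])

```text
time_s: 23.55
tool_pos: [0.5796, 0.2739, 0.0646]
tool_rot: [-179.9, 0.0, -87.9]
force: [0.7, -0.3, -0.2]
grip_width: 0.0871
```

carry_out(translation=[[0,0,0],[0,0,0],[0,0,0],[0,0,0],[0,0,0]], turn=[0,0,0,0,0], gripper=[0.5,0.4,0.3,0.2,0.2])

```text
time_s: 24.18
tool_pos: [0.5789, 0.2734, 0.0636]
tool_rot: [180.0, -0.0, -87.9]
force: [-1.1, 0.3, -0.1]
grip_width: 0.0448
```

carry_out(translation=[[0,0,0],[0,0,0],[0,0,0]], turn=[0,0,0], gripper=[0.2,0.2,0.2])

```text
time_s: 24.55
tool_pos: [0.5788, 0.2742, 0.0637]
tool_rot: [-180.0, 0.1, -87.9]
force: [-0.1, 1.4, -0.1]
grip_width: 0.0327
```

carry_out(translation=[[0,0,-1.5],[0,0,-4],[0,0,-8],[0,0,-12.5],[0,0,-12.5]], turn=[0,0,0,0,0], gripper=[0.2,0.2,0.2,0.2,0.2])

```text
time_s: 25.18
tool_pos: [0.5812, 0.2743, 0.1938]
tool_rot: [-179.5, 0.1, -87.9]
force: [0.4, 1.0, -2.7]
grip_width: 0.0336
```

Run:
```python
from h import *
wr('w12',(270,120,100,130),5)
plan([0.6,-0.05,0.19],-11.7)
```

```text
t 25.225 [0.5798 0.2735 0.1908] [-1.798e+02  3.000e-02 -8.791e+01] v 3.46 F [-0.2 -0.2 -3.1] 0.03281579106977383
t 25.225 shift cm [32.4  -0.84  0.07] turn rad -1.33 F [-0.2 -0.2 -3.1] w 0.0328
```

View pics/w12c.png

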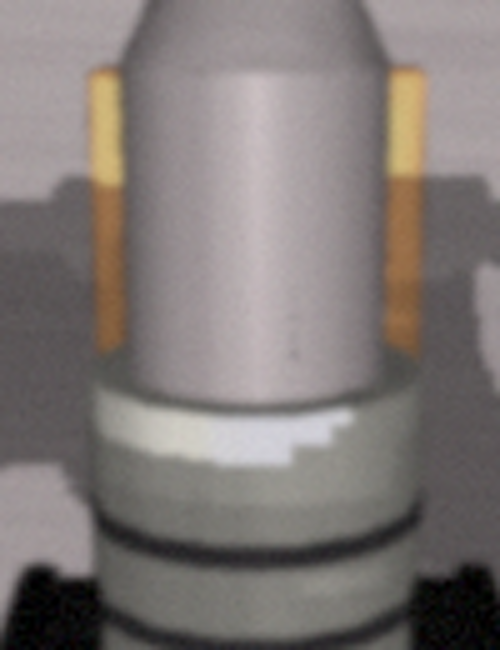

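Run:
```python
from h import *
c=ld('w12'); z=.1908+.0113
a=onz(c,320.5,200,z+.01375); b=onz(c,320.5,134.4,z+.01375)
d=np.array([np.cos(np.radians(2.1)),np.sin(np.radians(2.1)),0]); p=np.array([.5798,.2735,0])
print('shoulder',(a-p)@d,'taper start',(b-p)@d)
```

```text
shoulder 0.03299563168344971 taper start 0.06546710652405997
```

carry_out(translation=[[4,-0.1,0],[8,-0.2,0],[12,-0.3,0],[16,-0.4,0],[20,-0.5,0]], turn=[-0.18,-0.36,-0.54,-0.72,-0.9], gripper=[0.2,0.2,0.2,0.2,0.2])

```text
time_s: 25.85
tool_pos: [0.5897, 0.0717, 0.1865]
tool_rot: [179.8, 0.1, -36.0]
force: [1.2, -0.4, -2.3]
grip_width: 0.0327
```

Run:
```python
from h import *
plan([0.6,-0.05,0.19],-11.7)
```

```text
t 25.85 shift cm [ 7.98  9.24 -0.35] turn rad -0.424 F [ 1.2 -0.4 -2.3] w 0.0327
```

carry_out(translation=[[2,2.3,0],[4,4.6,0],[6,6.9,0],[8,9.2,0],[8,9.2,0]], turn=[-0.15,-0.3,-0.39,-0.39,-0.39], gripper=[0.2,0.2,0.2,0.2,0.2])

```text
time_s: 26.48
tool_pos: [0.5996, -0.0525, 0.1862]
tool_rot: [179.8, 0.2, -14.3]
force: [-0.1, 0.2, -2.7]
grip_width: 0.0329
```

Run:
```python
from h import *
plan([0.5934,-0.1013,0.0693],-11.7)
```

```text
t 26.475 shift cm [ 0.65  4.85 11.71] turn rad -0.046 F [-0.1  0.2 -2.7] w 0.0329
```

carry_out(translation=[[0.6,2,4],[0.6,4,8],[0.6,4.8,11],[0.6,4.8,11.6],[0.6,4.8,11.6]], turn=[-0.04,-0.04,-0.04,-0.04,-0.04], gripper=[0.2,0.2,0.2,0.2,0.2])

```text
time_s: 27.1
tool_pos: [0.5954, -0.0942, 0.0726]
tool_rot: [-180.0, 0.0, -11.6]
force: [-0.6, -0.6, -2.3]
grip_width: 0.0329
```

carry_out(translation=[[0,0,0],[0,0,0]], turn=[0,0], gripper=[0.2,0.2])

```text
time_s: 27.35
tool_pos: [0.5964, -0.0953, 0.074]
tool_rot: [180.0, -0.1, -11.6]
force: [0.2, 0.1, -2.4]
grip_width: 0.033
```

Run:
```python
from h import *
jig(-.085+.077)
plan([0.5934,-0.1013,0.0693],-11.7)
```

```text
t 27.35 tip ahead of mouth mm -66.57 lat(+x) mm 1.76 z axis mm 85.63 yaw [ 1.800e+02 -1.300e-01 -1.164e+01]
F along U -0.18 lat 0.2 z -2.39 T [ 0.06 -0.07 -0.03] w 0.03304906177127065
t 27.35 shift cm [-0.18  0.65  0.47] turn rad 0.001 F [ 0.2  0.1 -2.4] w 0.033
```

carry_out(translation=[[-0.18,0,0.47],[-0.18,1.5,0.47],[-0.18,3,0.47],[-0.18,4.5,0.47],[-0.18,5.2,0.47]], turn=[0,0,0,0,0], gripper=[0.2,0.2,0.2,0.2,0.2])

```text
time_s: 27.98
tool_pos: [0.5826, -0.1488, 0.0679]
tool_rot: [180.0, 0.0, -11.8]
force: [-0.7, -0.6, -3.4]
grip_width: 0.0328
```

carry_out(translation=[[0,0,0],[0,0,0]], turn=[0,0], gripper=[0.2,0.2])

```text
time_s: 28.22
tool_pos: [0.5833, -0.1455, 0.068]
tool_rot: [-180.0, -0.0, -11.6]
force: [0.2, 0.6, -2.4]
grip_width: 0.0329
```

Run:
```python
from h import *
jig(-.085+.077)
im=read_camera('scene')[60:200,150:300,::-1]; cv2.imwrite(f'pics/s13.png',cv2.resize(im,None,fx=4,fy=4,interpolation=cv2.INTER_CUBIC))
```

```text
t 28.225 tip ahead of mouth mm -14.69 lat(+x) mm -0.91 z axis mm 79.6 yaw [-1.7997e+02 -1.0000e-02 -1.1640e+01]
F along U -0.6 lat 0.03 z -2.38 T [ 0.04 -0.08 -0.01] w 0.0329134922368763
```

View pics/s13.png

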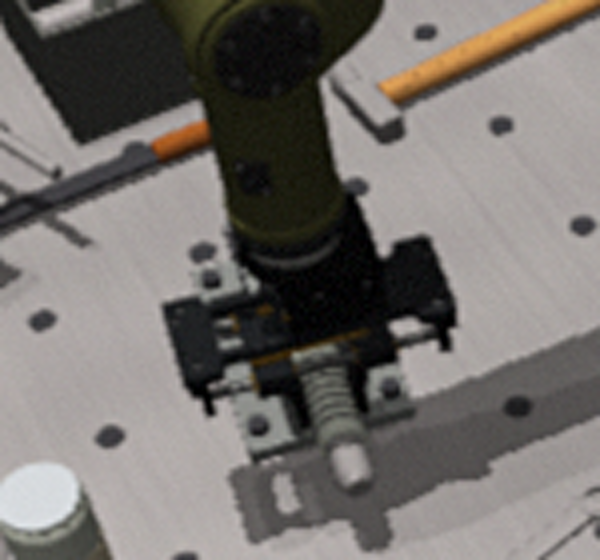

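carry_out(translation=[[0.09,0.3,-0.12],[0.09,0.6,-0.12],[0.09,0.9,-0.12],[0.09,1.0,-0.12],[0.09,1.0,-0.12]], turn=[0,0,0,0,0], gripper=[0.2,0.2,0.2,0.2,0.2])

```text
time_s: 28.9
tool_pos: [0.5819, -0.1564, 0.0691]
tool_rot: [180.0, 0.0, -11.7]
force: [-0.2, 0.0, -4.1]
grip_width: 0.033
```

```bash
python3 -c "
from h import *
jig(-.085+.077)"
```

```text
t 28.9 tip ahead of mouth mm -3.72 lat(+x) mm -0.06 z axis mm 80.69 yaw [ 1.80e+02  1.00e-02 -1.17e+01]
F along U 0.02 lat -0.24 z -4.07 T [-0.02 -0.06  0.01] w 0.03296726084273924
```

carry_out(translation=[[0,0.1,0],[0,0.2,0],[0,0.3,0],[0,0.3,0]], turn=[0,0,0,0], gripper=[0.2,0.2,0.2,0.2])

```text
time_s: 29.4
tool_pos: [0.5815, -0.1582, 0.0691]
tool_rot: [-179.9, 0.0, -11.6]
force: [0.9, 2.9, -3.1]
grip_width: 0.033
```

```bash
python3 -c "
from h import *
jig(-.085+.077)"
```

```text
t 29.4 tip ahead of mouth mm -1.97 lat(+x) mm -0.08 z axis mm 80.68 yaw [-1.7994e+02  1.0000e-02 -1.1650e+01]
F along U -3.04 lat 0.32 z -3.13 T [ 0.67 -0.18 -0.01] w 0.033015169191535715
```

carry_out(translation=[[0,0.08,0],[0,0.15,0],[0,0.15,0],[0,0.15,0],[0,0.15,0]], turn=[0,0,0,0,0], gripper=[0.2,0.2,0.2,0.2,0.2])

```text
time_s: 30.02
tool_pos: [0.5815, -0.1582, 0.0691]
tool_rot: [-179.8, 0.0, -11.6]
force: [1.1, 6.1, -3.2]
grip_width: 0.0325
```

carry_out(translation=[[0,0,0],[0,0,0],[0,0,0],[0,0,0],[0,0,0]], turn=[0,0,0,0,0], gripper=[0.2,0.2,0.2,0.2,0.2])

```text
time_s: 30.65
tool_pos: [0.5814, -0.1582, 0.069]
tool_rot: [-179.8, 0.0, -11.6]
force: [1.4, 5.9, -2.9]
grip_width: 0.0329
```

Run:
```python
from h import *
jig(-.085+.077)
wr('w14',(270,120,100,130),5)
for n,b in (('scene',(60,200,150,300)),('top',(110,200,400,560))):
    im=read_camera(n)[b[0]:b[1],b[2]:b[3],::-1]; cv2.imwrite(f'pics/{n}14.png',cv2.resize(im,None,fx=4,fy=4,interpolation=cv2.INTER_CUBIC))
```

```text
t 30.65 tip ahead of mouth mm -1.9 lat(+x) mm -0.16 z axis mm 80.64 yaw [-1.7985e+02  2.0000e-02 -1.1590e+01]
F along U -6.01 lat 0.16 z -2.9 T [ 1.35 -0.27  0.03] w 0.0328737503994802
t 30.7 [ 0.5814 -0.1582  0.069 ] [-1.7985e+02  2.0000e-02 -1.1600e+01] v 0.09 F [ 0.8  5.6 -2.4] 0.032827364357658415
```

View pics/top14.png

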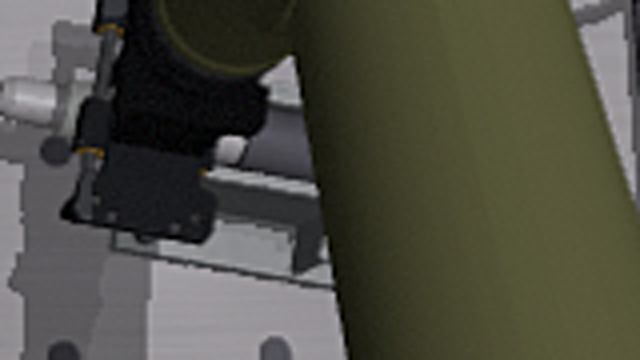

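View pics/w14c.png

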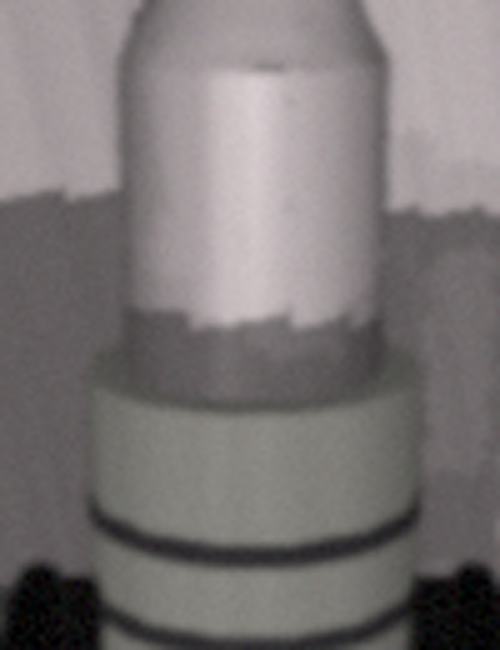

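carry_out(translation=[[0,-0.4,0],[0,-1.5,0],[0,-3.5,0],[0,-6,-1],[0,-8,-4]], turn=[0,0,0,0,0], gripper=[0.2,0.2,0.2,0.2,0.2])

```text
time_s: 31.42
tool_pos: [0.596, -0.0795, 0.1079]
tool_rot: [-180.0, 0.2, -11.6]
force: [0.4, 0.4, -2.2]
grip_width: 0.0326
```

carry_out(translation=[[0,-1,-4],[0,-1.5,-7],[0,-1.5,-8],[0,-1.5,-8]], turn=[0,0,0,0], gripper=[0.2,0.2,0.2,0.2])

```text
time_s: 31.92
tool_pos: [0.6004, -0.0674, 0.189]
tool_rot: [180.0, -0.0, -11.7]
force: [0.6, -0.7, -3.2]
grip_width: 0.0329
```

Run:
```python
from h import *
plan([0.581,0.2742,0.19],-87.9)
```

```text
t 31.925 shift cm [ -8.81 -33.06  -0.12] turn rad 1.331 F [ 0.6 -0.7 -3.2] w 0.0329
```

carry_out(translation=[[-1.1,-4.1,0],[-2.2,-8.2,0],[-3.3,-12.3,0],[-4.4,-16.4,0],[-5.5,-20.5,0]], turn=[0.18,0.36,0.54,0.72,0.9], gripper=[0.2,0.2,0.2,0.2,0.2])

```text
time_s: 32.55
tool_pos: [0.5868, 0.1446, 0.1868]
tool_rot: [179.8, 0.0, -63.7]
force: [0.3, -0.7, -1.7]
grip_width: 0.0331
```

Run:
```python
from h import *
plan([0.581,0.2742,0.19],-87.9)
```

```text
t 32.55 shift cm [-11.87  -5.22  -0.33] turn rad 0.423 F [ 0.3 -0.7 -1.7] w 0.0331
```

carry_out(translation=[[-4,-1.7,0],[-8,-3.4,0],[-11.6,-5.1,0],[-11.6,-5.1,0],[-11.6,-5.1,0]], turn=[0.15,0.3,0.41,0.41,0.41], gripper=[0.2,0.2,0.2,0.2,0.2])

```text
time_s: 33.17
tool_pos: [0.5809, 0.2693, 0.1871]
tool_rot: [179.9, -0.1, -86.7]
force: [0.9, -0.4, -2.7]
grip_width: 0.033
```

carry_out(translation=[[0,0,2],[0,0,4.5],[0,0,7],[0,0,7],[0,0,7]], turn=[0,0,0,0,0], gripper=[0.2,0.2,0.2,0.2,0.2])

```text
time_s: 33.8
tool_pos: [0.5818, 0.27, 0.1193]
tool_rot: [-180.0, -0.0, -86.8]
force: [-0.8, -0.6, -1.8]
grip_width: 0.0329
```

Run:
```python
from h import *
plan([0.581,0.2742,0.0637],-87.9)
wr('w15')
```

```text
t 33.8 shift cm [-0.42  0.06  5.56] turn rad 0.019 F [-0.8 -0.6 -1.8] w 0.0329
t 33.85 [0.5821 0.2705 0.12  ] [-1.7992e+02  2.0000e-02 -8.6790e+01] v 0.54 F [-0.4 -0.  -1.9] 0.032702001510089916
```

View pics/w15.png

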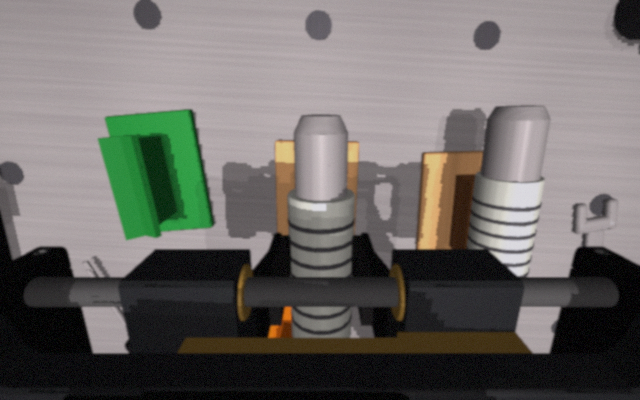

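carry_out(translation=[[-0.42,0.05,1],[-0.42,0.05,2.5],[-0.42,0.05,4.2],[-0.42,0.05,4.2],[-0.42,0.05,4.2]], turn=[0.019,0.019,0.019,0.019,0.019], gripper=[0.2,0.2,0.2,0.2,0.2])

```text
time_s: 34.48
tool_pos: [0.5807, 0.275, 0.077]
tool_rot: [180.0, -0.0, -87.8]
force: [0.9, -0.3, -2.4]
grip_width: 0.0326
```

Run:
```python
from h import *
plan([0.581,0.2742,0.0637],-87.9)
```

```text
t 34.475 shift cm [ 0.08 -0.03  1.33] turn rad 0.001 F [ 0.9 -0.3 -2.4] w 0.0326
```

carry_out(translation=[[0.08,0,0.4],[0.08,0,0.8],[0.08,0,1.15],[0.08,0,1.3],[0.08,0,1.3]], turn=[0,0,0,0,0], gripper=[0.2,0.2,0.2,0.2,0.2])

```text
time_s: 35.1
tool_pos: [0.5806, 0.2742, 0.0641]
tool_rot: [-180.0, 0.0, -87.8]
force: [0.5, 0.6, -2.0]
grip_width: 0.0332
```

carry_out(translation=[[0,0,0],[0,0,0]], turn=[0,0], gripper=[0.2,0.2])

```text
time_s: 35.35
tool_pos: [0.5806, 0.2741, 0.0641]
tool_rot: [-180.0, -0.0, -87.8]
force: [0.9, -0.4, -2.3]
grip_width: 0.0329
```

carry_out(translation=[[0,0,0.04],[0,0,0.04],[0,0,0.04],[0,0,0.04],[0,0,0.04]], turn=[0,0,0,0,0], gripper=[0.2,0.2,0.5,0.7,1])

```text
time_s: 35.98
tool_pos: [0.5809, 0.2742, 0.0641]
tool_rot: [-180.0, 0.0, -87.8]
force: [0.8, 0.0, -0.4]
grip_width: 0.0551
```

carry_out(translation=[[0,0,0],[0,0,0],[0,0,0]], turn=[0,0,0], gripper=[1,1,1])

```text
time_s: 36.35
tool_pos: [0.5806, 0.2741, 0.0637]
tool_rot: [-180.0, -0.0, -87.8]
force: [-1.0, 0.3, 0.2]
grip_width: 0.0833
```

carry_out(translation=[[0,0,-2],[0,0,-5],[0,0,-9],[0,3,-14],[0,3,-16]], turn=[0,0,0,0,0], gripper=[1,1,1,1,1])

```text
time_s: 36.98
tool_pos: [0.5503, 0.2751, 0.2292]
tool_rot: [-179.7, 0.1, -87.7]
force: [0.5, 0.5, -0.8]
grip_width: 0.087
```

carry_out(translation=[[0,0,0],[0,0,0],[0,0,0],[0,0,0]], turn=[0,0,0,0], gripper=[1,1,1,1])

```text
time_s: 37.48
tool_pos: [0.5503, 0.2726, 0.2222]
tool_rot: [179.9, -0.0, -87.8]
force: [-0.2, -0.7, 0.3]
grip_width: 0.0867
```

Run:
```python
from h import *
wr('w16')
im=read_camera('scene'); cv2.imwrite('pics/s16.png',cv2.resize(im[190:320,220:370,::-1],None,fx=4,fy=4,interpolation=cv2.INTER_CUBIC))
```

```text
t 37.525 [0.5504 0.2728 0.2226] [ 1.799e+02 -3.000e-02 -8.784e+01] v 0.39 F [-1.   0.3  0. ] 0.08721725989788638
```

View pics/w16.png

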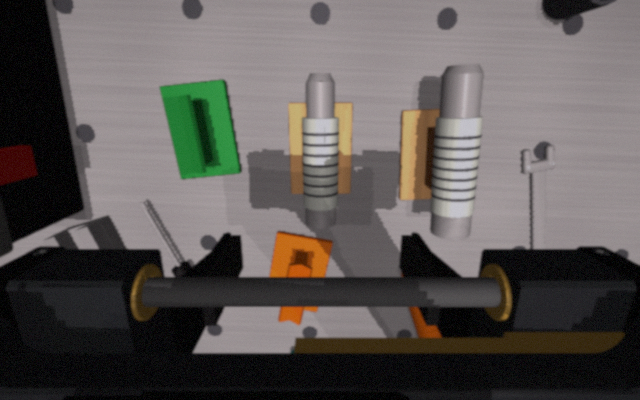

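View pics/s16.png

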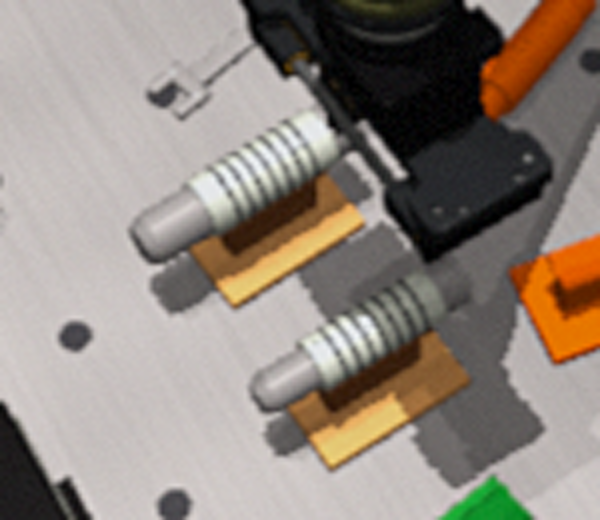

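Run:
```python
from h import *
im=cv2.imread('pics/w16.png'); cv2.imwrite('pics/w16c.png',cv2.resize(im[65:235,270:380],(388,600),interpolation=cv2.INTER_CUBIC))
c=ld('w16')
print(onz(c,321,119,.089),onz(c,321,208,.091),onz(c,290,103,.01),onz(c,352,103,.01),onz(c,291,192,.01),onz(c,351,193,.01))
```

```text
[0.61246986 0.27396012 0.089     ] [0.52562026 0.27076167 0.091     ] [0.62442411 0.30996575 0.01      ] [0.62704318 0.23853417 0.01      ] [0.51770005 0.30776729 0.01      ] [0.51911022 0.23277881 0.01      ]
```

View pics/w16c.png

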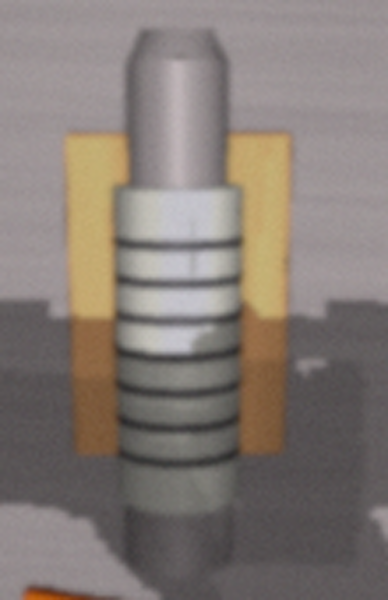

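```bash
python3 -c "
from cell import sign_off
print(sign_off())"
```

```text
the job is handed in; nothing more can be done
None
```

The bore check is done and handed in at about 37.5 s of the 72 s allowed.

- **Go end:** it slid in with no more than about 1.5 N of contact until the handle's shoulder met the rim. My mouth estimate put the tip 39.1 mm in, and a light push of about 5 N moved it no further.
- **Grip change:** I drew the gauge out, set it down in its own rest and turned the gripper half a turn. I then took hold again 12 mm on the go side of the handle's middle.
- **No-go end:** held square against the mouth with a steady push of about 6 N for over a second, it did not enter.
- **Finish:** the gauge lies level in its own rest, let go of, with the gripper well clear. The last wrist and scene pictures show the larger gauge still lying in its rest.

**Small disagreements:**
- The two contacts put the rim about 0.9 mm and 1.9 mm further out than my camera estimate, which is within the camera calibration.
- The gripper read about 33 mm across the 36 mm handle on both grasps, and neither grasp slipped.
- In the last picture the middle of the handle is about 3 mm short of the rest's centre along the trough. It was about 5 mm short at the start.

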